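# Nest the tiler's dippers in the shelf box

## Robot

A 6-joint arm with a two-finger parallel gripper is mounted at the origin on the work surface. World frame = base frame: x ahead of the robot, y to its left, z up, the work surface at z = 0. Lengths are in m, angles in rad, forces in N, time in s.
With the tool pointing down it reaches from about 0.3 to 0.775 m from the base axis. Payload 14.6 kg.
Tool frame: the origin (TCP) lies on the mounting face of the last link; the fingertips stand 173 mm ahead of it and the grasp point (between the pads) lies 155 mm ahead of it; z points along the fingers, y is the line along which they close (so a half turn about z gives the same grasp; the last joint's range is limited). The gripper opens to 85 mm and grips with 20 to 120 N. Pads are 22 mm wide; open, the fingers measure 114 mm over their backs; the gripper's body (76 mm by 85 mm) begins 54 mm behind the grasp point. The pads swing forward as they close: fully open they stand 13 mm farther back than shut.
Start: joints at [1.062, 0.3, 1.521, -0, 1.321, -0.067], TCP at [0.235, 0.497, 0.405] pointing down, gripper open.
Joint ranges: [-3.03, 3.03], [-0.79, 2.21], [0.23, 2.52], [-1.04, 4.18], [0, 3.07], [-2.55, 2.55]. Speed limits (rad/s): [2.22, 2.22, 2.57, 3.14, 3.14, 3.14].

## Interface

Orientations are given as a unit quaternion [x, y, z, w].
In Python, from station import ctrl gives the robot as it stands.
- The arm moves only by the tool move_arm, never from a script. Its argument "commands" is a list of rows, each an object with "delta_pos": the shift along the world's x, y, z in mm, a list of three; "dr": the turn, a rotation vector about the world's x, y, z in degrees, a list of three; "fingers": the closure, from -1 (fully open) to 1 (shut). A call has 1 to 12 rows; each row shifts and turns the commanded pose from where the row before left it; what a row does not reach is not made up. A row lasts 1/8 s, in which the tool goes at most 62.5 mm and 10.7 degrees, less where a joint would pass 70% of its speed; a pose out of reach is approached as far as the arm can. A call is refused whole if a number of a shift passes 62.5 or a number of a turn 10.7, either way. A call with a gripper value outside its range is refused whole. The fingers move at their own pace and stop on an object; "force" is the grip in N (left out, the last holds). Time passes only in rows, so rows that do not move let the fingers close. It gives the time, the measured TCP pose, the force, the opening and the grip force at its end, in the units of the state.
- ctrl.get_obs(): the state, without advancing time (a new reading comes with each control period).
- ctrl.snapshot(name): name is "scene" or "top" or "wrist"; returns the picture (480x640x3 uint8, blue, green, red); there is no depth.
- ctrl.camera_params(name): a dict with "vfov" (degrees; the focal length in pixels is half the picture's height over the tangent of half this angle, whatever the lens; pixels are square), "cx", "cy" (the principal point, pixels), "distortion" ([k1, k2, p1, p2, k3] as OpenCV has them; the pictures are not rectified), "position" and "orientation" of the camera in the world; the wrist camera has in their place "T_tool_cam" (4x4, takes a point from camera to tool coordinates, whose origin is the TCP and whose axes are the flange's). Camera axes: x right, y up, looking along -z (the intrinsics and any distortion apply to the point x, -y, -z); pixel columns grow to the right and rows downward; lengths in m; the calibration is good to about 2 mm. A picture is of the moment at which its call begins: read the wrist's pose just before it. camera_params takes no time and is no camera call.
- ctrl.close_job(): hands the job in; it is judged then, once.
The state is a dict: "time_s": time; "qpos": joint angles; "dq": joint speeds; "joint_efforts": joint torques, N m; "ee_pos": TCP position; "ee_rot": TCP orientation; "contact_force": force on the tool from outside, world axes, zero at the start; "ft_torque": the same for the moment, N m; "grip_width": opening from 0.0 (shut) to 1.0 (fully open); "grip_force": force on a finger pad.
Only numpy, scipy, OpenCV 4.12 (cv2) and the standard library are available. Lean on these libraries where they do the work, as an engineer would, in place of code of your own. Each camera call takes 0.05 s, during which the arm holds its last target. There are 200 camera calls.

## Task

Stow the three galvanised dippers as a nest in the pine shelf box: first set the largest flat on the box's floor and slide it home against both the back board and the left-hand board, then nest the middle one in it and after that the smallest in the middle one. Lower the middle one and the smallest level and in your grip until they are right down, not dropped, each with its handle turned so that the three handles end well spread, with room for a hand to close round any one of them. Leave the tin, the scribe and the other things lying about where they are.

Things in the scene. Friction and masses are not known exactly. Their poses are not given: they have to be found in the camera images.
- large_bowl (a point): largest of three galvanised measuring dippers: open tapered bowl, 130 mm across the rim, 104 mm across the flat base, 60 mm high, wall and floor 3 mm, one straight handle; about 300 g. Point: on the bowl's axis, 30 mm above its underside. Axes: z up out of the mouth, x out towards the handle's side, y across the handle. Starts upright on the bench.
- large_grip (a point): centre of the largest dipper's wooden grip, a slab 80 mm long, 18 mm wide (along y), 24 mm thick, rising outwards 25 degrees above the rim's plane; 126 mm out from the bowl's axis (along x) and 82 mm above the bowl's underside. 30 mm of 14 x 4 mm steel strap joins it to the rim. Axes as for the bowl.
- middle_bowl (a point): middle one of three galvanised measuring dippers: open tapered bowl, 108 mm across the rim, 82 mm across the flat base, 66 mm high, wall and floor 3 mm, one straight handle; about 240 g. Point: on the bowl's axis, 33 mm above its underside. Axes: z up out of the mouth, x out towards the handle's side, y across the handle. Starts leaning on a raked rest.
- middle_grip (a point): centre of the middle dipper's wooden grip, a slab 80 mm long, 18 mm wide (along y), 24 mm thick, rising outwards 25 degrees above the rim's plane; 115 mm out from the bowl's axis (along x) and 88 mm above the bowl's underside. 30 mm of 14 x 4 mm steel strap joins it to the rim. Axes as for the bowl.
- small_bowl (a point): smallest of three galvanised measuring dippers: open tapered bowl, 86 mm across the rim, 60 mm across the flat base, 72 mm high, wall and floor 3 mm, one straight handle; about 180 g. Point: on the bowl's axis, 36 mm above its underside. Axes: z up out of the mouth, x out towards the handle's side, y across the handle. Starts leaning on a raked rest.
- small_grip (a point): centre of the smallest dipper's wooden grip, a slab 80 mm long, 18 mm wide (along y), 24 mm thick, rising outwards 25 degrees above the rim's plane; 104 mm out from the bowl's axis (along x) and 94 mm above the bowl's underside. 30 mm of 14 x 4 mm steel strap joins it to the rim. Axes as for the bowl.
- large: the whole largest dipper; origin on its axis at its underside. On the box's floor with its rim touching both boards, its axis is 65 mm (to 66) from each. The rising handles foul the 120 mm boards unless they point towards the box's open front or its right.
- middle: the whole middle dipper; origin on its axis at its underside. Fully down in the largest, its underside is 3 mm above the largest one's, with 8 mm play all round at the floor; its rim then stands 9 mm higher. Handles one above the other foul and keep it from going down.
- small: the whole smallest dipper; origin on its axis at its underside. Fully down in the middle one, its underside is 3 mm above the middle one's, with 8 mm play all round at the floor; its rim then stands 9 mm higher.
- box_corner (a point): fixed point of the fixed pine shelf box: inner corner of back board, left-hand board (seen from the robot) and floor. Axes: x from open front to back board, y from right to left board, z up. Inside is 250 mm (to -x) by 260 mm (to -y); floor 12 mm above the bench; boards 12 mm thick, tops 120 mm above the bench. Flap with cam lock lies open in front, 113 mm out, lock 28 mm high.
- rest_a: fixed raked pine rest under the middle dipper: board 130 mm wide, 115 mm long, rising at 35 degrees away from the robot, 12 mm lip across its low edge. Origin: on the board at the middle of the lip, 45 mm above the bench; x up the slope, y along the lip, z square to the board. The dipper's base is flat on the board against the lip, its axis leaning 35 degrees, handle on the upper side.
- rest_b: fixed raked pine rest under the smallest dipper, the same as the other one; the two change places on the bench from run to run.
- tin_mid (a point): a lidded zinc tin of cross spacers, 76 mm across, 42 mm high, on the box's floor near its front right; point at its centre. Leave alone.
- scribe_mid (a point): a knurled steel tile scribe, 152 mm long, 9 mm thick, lying along x on the box's floor beside the right-hand board; point at its middle. Leave alone.
- sealer_mid (a point): a white sealer bottle 54 mm across and 150 mm high, standing on the box's let-down flap (12 mm above the bench) towards its right end; point at its middle. Leave alone.
- trowel_mid (a point): a square-notched trowel, blade 280 x 120 mm, wooden handle on top up to 66 mm high, lying on the bench at the right; point 30 mm above the blade's centre. Leave alone.
- finisher_mid (a point): a smooth finishing trowel, blade 260 x 100 mm, handle up to 66 mm high, on the bench left of the box; point 30 mm above the blade's centre. Leave alone.
- lifter_mid (a point): a chrome suction-cup tile lifter, 118 mm across, 85 mm high, on the bench behind the rests; point at its centre. Leave alone.
- tiles_mid (a point): a stack of five white 100 mm tiles, 40 mm high, on the bench behind the rests; point at its centre. Leave alone.
Not all that is in view belongs to the job. Leave any orange look-alike of the large alone.

How it is judged:
By the outcome, as a careful person would: the job done as asked, in the order asked, and still so for the second after the job is handed in, with the robot touching nothing.
It also fails if it takes over 72 s, if anything falls off the work surface, if the arm or the gripper's body presses on something with over 40 N, if the wrist force passes 120 N, or if a joint passes its speed limit or range.

## Working session

There is one attempt and no reset: what is moved stays moved. The work goes in short steps, Python scripts to look and compute and a tool call to move; the robot and the scene stay as the last step left them, time stands still between calls to the robot, and variables do not carry over. Pictures are saved under pics/ and viewed, at most 10 in all, crops included, and the job is handed in when it is done.

Besides the shell and the picture viewer there is one more tool, called as a command line: name --argument value ..., lists and objects as JSON in quotes. move_arm: Moves the arm, as the interface text tells. Its arguments: {"type":"object","properties":{"commands":{"type":"array"},"force":{"type":"number"}},"required":["commands"]}

```bash
mkdir -p pics; ls; cat > h.py <<'E'
import numpy as np,cv2
from scipy.spatial.transform import Rotation as R
from station import ctrl
def cam(n,obs=None):
    p=ctrl.camera_params(n); f=240/np.tan(np.radians(p['vfov'])/2)
    K=np.array([[f,0,p['cx']],[0,f,p['cy']],[0,0,1]]);D=np.array(p['distortion'],float)
    T=np.eye(4)
    if 'T_tool_cam' in p:
        o=obs; T[:3,:3]=R.from_quat(o['ee_rot']).as_matrix();T[:3,3]=o['ee_pos'];T=T@np.array(p['T_tool_cam'])
    else:
        T[:3,3]=p['position'];q=np.array(p['orientation']);T[:3,:3]=R.from_quat(q).as_matrix() if q.shape==(4,) else q
    return K,D,T
def ray(c,uv):
    K,D,T=c;u=cv2.undistortPoints(np.array(uv,float).reshape(-1,1,2),K,D).reshape(-1,2)
    d=np.c_[u[:,0],-u[:,1],-np.ones(len(u))]@T[:3,:3].T
    return T[:3,3],d
def atz(c,uv,z):
    o,d=ray(c,uv);return o+d*((z-o[2])/d[:,2])[:,None]
def proj(c,X):
    K,D,T=c;P=(np.atleast_2d(X)-T[:3,3])@T[:3,:3];P=P*[1,-1,-1]
    return cv2.projectPoints(P,np.zeros(3),np.zeros(3),K,D)[0].reshape(-1,2)
E
python3 - <<'E'
from h import *
o=ctrl.get_obs();print({k:np.round(v,3) for k,v in o.items()})
for n in('scene','top','wrist'):
    cv2.imwrite(f'pics/{n}0.png',ctrl.snapshot(n));print(n,ctrl.camera_params(n))
E
```

```text
pics
{'time_s': np.float64(0.0), 'qpos': array([ 1.062,  0.301,  1.522,  0.   ,  1.321, -0.067]), 'dq': array([0.001, 0.   , 0.001, 0.001, 0.001, 0.001]), 'joint_efforts': array([-1.000e-03, -5.435e+01, -3.618e+01, -0.000e+00,  4.000e-03,
       -0.000e+00]), 'ee_pos': array([0.235, 0.497, 0.404]), 'ee_rot': array([ 0.219,  0.976, -0.001, -0.   ]), 'contact_force': array([ 0.298,  0.996, -0.259]), 'ft_torque': array([ 0.031, -0.018,  0.038]), 'grip_force': np.float64(0.0), 'grip_width': np.float64(0.998)}
scene {'vfov': 43.83975948706967, 'cx': 326.5488063863836, 'cy': 247.33980194930712, 'distortion': array([0.0630352, 0.       , 0.       , 0.       , 0.       ]), 'position': array([0.91831006, 0.57234623, 1.32061929]), 'orientation': array([0.09282408, 0.26986765, 0.89737826, 0.33655222])}
top {'vfov': 42.53984293820911, 'cx': 309.3328609764971, 'cy': 239.41466321860005, 'distortion': array([-0.08960341,  0.        ,  0.        ,  0.        ,  0.        ]), 'position': array([ 0.1042671 , -0.01814423,  1.89598779]), 'orientation': array([-0.07047846,  0.05895398,  0.71482844, -0.69323699])}
wrist {'vfov': 59.000296961527475, 'cx': 322.3734737209038, 'cy': 249.00948590858678, 'distortion': array([0.03571693, 0.        , 0.        , 0.        , 0.        ]), 'T_tool_cam': array([[ 8.67640605e-04,  9.64578264e-01,  2.63795412e-01,
         6.69359492e-02],
       [ 9.99999511e-01, -9.61891016e-04,  2.28127494e-04,
         1.05320323e-03],
       [ 4.73789259e-04,  2.63795085e-01, -9.64578628e-01,
         3.17427492e-02],
       [ 0.00000000e+00,  0.00000000e+00,  0.00000000e+00,
         1.00000000e+00]])}
```

View pics/scene0.png

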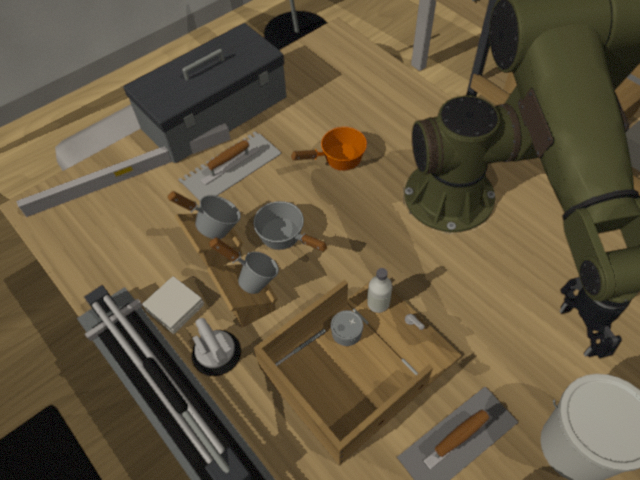

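View pics/top0.png

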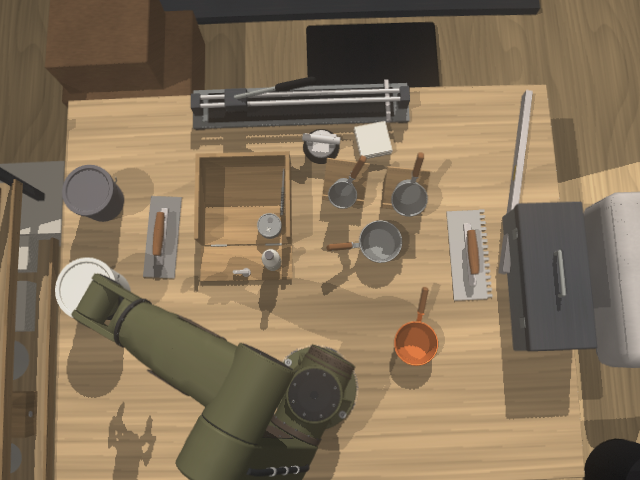

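The views show the box at top px (245,200), with its back at the image top. The large dipper is at (380,241) with its grip pointing left to (341,246). The small dipper is at (343,192), the middle at (409,197) on its rest, and the orange decoy at (416,343).

```bash
python3 - <<'E'
from h import *
t=cam('top');s=cam('scene')
def tri(a,b):
    (o1,d1),(o2,d2)=ray(t,a),ray(s,b);d1=d1[0];d2=d2[0]
    k=np.linalg.lstsq(np.c_[d1,-d2],o2-o1,rcond=None)[0];p,q=o1+k[0]*d1,o2+k[1]*d2
    return np.round((p+q)/2,3),round(np.linalg.norm(p-q),4)
print('boxcorner outer top',atz(t,[[196,154],[290,152],[200,244],[290,244]],.12).round(3))
print('BL',tri([196,154],[340,457]))
print('large rim ctr',atz(t,[380.5,241],.06).round(3),tri([380,241],[280,225]))
print('large grip',atz(t,[340,246],.082).round(3),tri([340,246],[313,242]))
print('small rim',tri([343,193],[259,266]),'grip',tri([357,170],[224,250]))
print('mid rim',tri([409.5,198],[218,215]),'grip',tri([419,163],[183,201]))
print('tin',tri([269,225],[347,327]),'bottle',tri([271,258],[380,290]))
E
python3 - <<'E'
import cv2,numpy as np
a=cv2.imread('pics/top0.png')
c=cv2.resize(a[140:300,180:440],None,fx=3,fy=3,interpolation=cv2.INTER_CUBIC)
cv2.imwrite('pics/topcrop.png',c)
E
```

```text
boxcorner outer top [[0.708 0.342 0.12 ]
 [0.704 0.057 0.12 ]
 [0.431 0.328 0.12 ]
 [0.422 0.063 0.12 ]]
BL (array([0.715, 0.348, 0.099]), np.float64(0.0028))
large rim ctr [[ 0.433 -0.208  0.06 ]] (array([ 0.434, -0.206,  0.044]), np.float64(0.0046))
large grip [[ 0.418 -0.084  0.082]] (array([ 0.418, -0.085,  0.084]), np.float64(0.0015))
small rim (array([ 0.572, -0.099,  0.119]), np.float64(0.0016)) grip (array([ 0.623, -0.141,  0.19 ]), np.float64(0.0102))
mid rim (array([ 0.554, -0.297,  0.103]), np.float64(0.0002)) grip (array([ 0.626, -0.312,  0.21 ]), np.float64(0.0069))
tin (array([0.497, 0.13 , 0.044]), np.float64(0.0002)) bottle (array([0.388, 0.123, 0.083]), np.float64(0.0011))
```

View pics/topcrop.png

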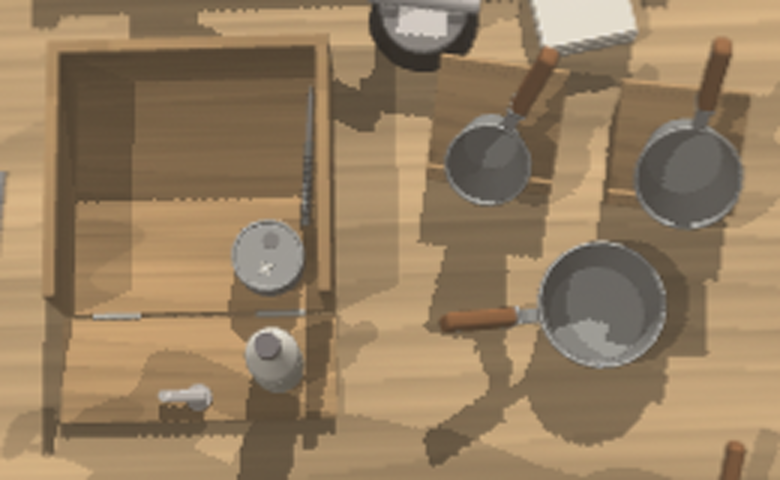

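The box inner corner is about (0.70, 0.335). The large dipper's axis is at (0.433, -0.208) with its grip at (0.418, -0.084), 124 mm out where 126 was given, so that checks. I'll move above the large grip and look from the wrist.

move_arm --commands '[{"delta_pos":[15,-48,-3],"dr":[0,0,-5],"fingers":-1},{"delta_pos":[15,-48,-3],"dr":[0,0,-5],"fingers":-1},{"delta_pos":[15,-48,-3],"dr":[0,0,-5],"fingers":-1},{"delta_pos":[15,-48,-3],"dr":[0,0,-5],"fingers":-1},{"delta_pos":[15,-48,-3],"dr":[0,0,-5],"fingers":-1},{"delta_pos":[15,-48,-3],"dr":[0,0,-5],"fingers":-1},{"delta_pos":[15,-48,-3],"dr":[0,0,-5],"fingers":-1},{"delta_pos":[15,-48,-3],"dr":[0,0,-5],"fingers":-1},{"delta_pos":[15,-48,-3],"dr":[0,0,-5],"fingers":-1},{"delta_pos":[15,-48,-3],"dr":[0,0,-5],"fingers":-1},{"delta_pos":[15,-48,-3],"dr":[0,0,-5],"fingers":-1},{"delta_pos":[15,-48,-3],"dr":[0,0,-3],"fingers":-1}]' --force 100

```text
time_s: 1.65
ee_pos: [0.4153, -0.0806, 0.3686]
ee_rot: [0.666, 0.746, 0.0, 0.0]
contact_force: [0.5, 0.8, -0.3]
grip_width: 1.001
grip_force: 0.0
```

```bash
python3 - <<'E'
from h import *
o=ctrl.get_obs();print(o['time_s'],o['ee_pos'].round(3),R.from_quat(o['ee_rot']).as_matrix().round(3).tolist(),o['qpos'].round(2))
im=ctrl.snapshot('wrist');c=cam('wrist',o)
# model overlay of grip/large from estimate
th=np.radians(97);b=np.array([.433,-.208,0]);u=np.array([np.cos(th),np.sin(th),0])
a=np.linspace(0,6.28,60);rim=b+np.c_[.065*np.cos(a),.065*np.sin(a),0*a+.06]
g=[b+u*r+[0,0,z] for r,z in((.09,.065),(.126,.082),(.162,.099))]
np.save('w.npy',im)
for p in proj(c,np.r_[rim,g]):cv2.circle(im,(int(p[0]),int(p[1])),2,(0,0,255),-1)
cv2.imwrite('pics/w1.png',im);print(proj(c,g).round(0))
E
```

```text
1.65 [ 0.415 -0.081  0.369] [[-0.114, 0.993, 0.0], [0.993, 0.114, -0.0], [-0.0, 0.0, -1.0]] [-0.28  0.05  1.9   0.    1.19 -0.39]
[[325. 294.]
 [325. 250.]
 [325. 196.]]
```

View pics/w1.png

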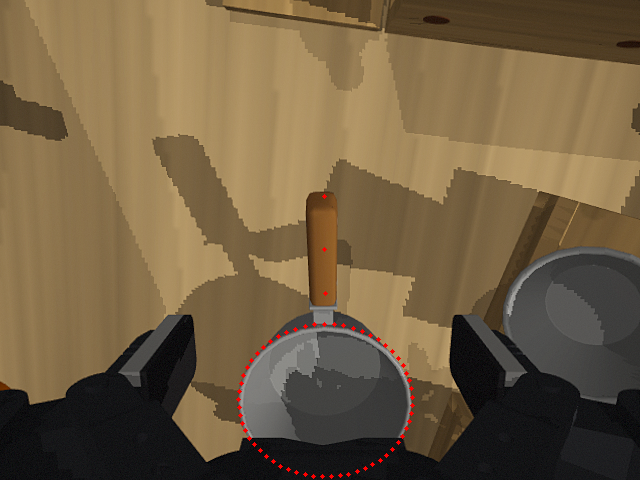

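The overlay matches the rim (edges at 239 and 412) and the grip centre to within 3 px, about (322,250). Descending and gripping.

move_arm --commands '[{"delta_pos":[1,-2,-45],"dr":[0,0,1],"fingers":-1},{"delta_pos":[0,0,-45],"dr":[0,0,0],"fingers":-1},{"delta_pos":[0,0,-41],"dr":[0,0,0],"fingers":-1},{"delta_pos":[0,0,0],"dr":[0,0,0],"fingers":-1},{"delta_pos":[0,0,0],"dr":[0,0,0],"fingers":1},{"delta_pos":[0,0,0],"dr":[0,0,0],"fingers":1},{"delta_pos":[0,0,0],"dr":[0,0,0],"fingers":1},{"delta_pos":[0,0,0],"dr":[0,0,0],"fingers":1},{"delta_pos":[0,0,0],"dr":[0,0,0],"fingers":1},{"delta_pos":[0,0,0],"dr":[0,0,0],"fingers":1}]' --force 100

```text
time_s: 2.95
ee_pos: [0.4162, -0.0808, 0.2382]
ee_rot: [0.658, 0.753, 0.0, 0.0]
contact_force: [-2.6, 1.8, 6.3]
grip_width: 0.192
grip_force: 97.4
```

move_arm --commands '[{"delta_pos":[0,0,15],"dr":[0,0,0],"fingers":1},{"delta_pos":[0,0,35],"dr":[0,0,0],"fingers":1},{"delta_pos":[0,0,45],"dr":[0,0,0],"fingers":1},{"delta_pos":[0,0,45],"dr":[0,0,0],"fingers":1},{"delta_pos":[0,0,40],"dr":[0,0,0],"fingers":1},{"delta_pos":[0,0,0],"dr":[0,0,0],"fingers":1}]'

```text
time_s: 3.7
ee_pos: [0.4161, -0.0808, 0.42]
ee_rot: [0.658, 0.753, 0.001, 0.002]
contact_force: [0.8, 0.7, -3.3]
grip_width: 0.195
grip_force: 98.0
```

```bash
python3 - <<'E'
from h import *
o=ctrl.get_obs();print(o['time_s'],o['ee_pos'].round(3),o['contact_force'],o['ft_torque'],o['grip_width'],o['qpos'].round(2))
w=ctrl.snapshot('wrist');s=ctrl.snapshot('scene');t=ctrl.snapshot('top')
cv2.imwrite('pics/tl.png',t)
cv2.imwrite('pics/ws.png',np.hstack([cv2.resize(w,(400,300)),s[80:380,100:500]]))
E
```

```text
3.7 [ 0.416 -0.081  0.42 ] [ 0.8228169   0.69981559 -3.30371373] [0.29236464 0.09941506 0.0423649 ] 0.19497039677551106 [-0.28 -0.    1.83  0.    1.31 -0.41]
```

View pics/ws.png

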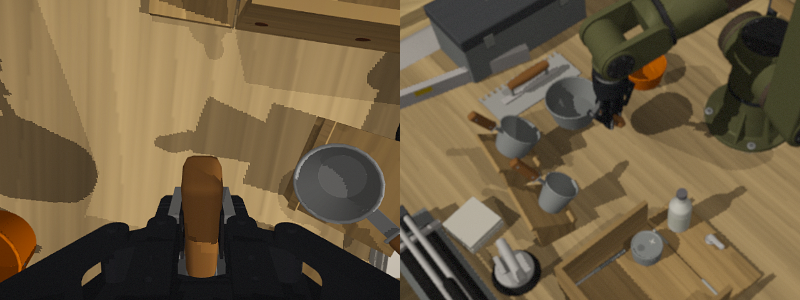

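The dipper is held, with the handle tip at wrist px (323,250). Checking the sag from the handle tip's position.

```bash
python3 - <<'E'
from h import *
o=ctrl.get_obs();c=cam('wrist',o);M=R.from_quat(o['ee_rot']).as_matrix()
for ph in(-8,-4,0,4,8):
  a=np.radians(25+ph);r=[]
  for s,n in((.04,.012),(.04,-.012),(.04,0),(-.04,.012)):
    x=s*np.cos(a)-n*np.sin(a);z=s*np.sin(a)+n*np.cos(a)
    r.append(proj(c,o['ee_pos']+M@[x,0,.155-z])[0].round(0))
  print(ph,np.array(r)[:,1])
w=cv2.imread('pics/ws.png');print('col scan',[tuple(w[y,203]) for y in range(150,164,2)])
for y in range(176,186,2):
  pass
E
```

```text
-8 [271. 224. 245. 460.]
-4 [280. 226. 251. 453.]
0 [291. 230. 258. 447.]
4 [302. 234. 265. 440.]
8 [314. 239. 274. 433.]
col scan [(np.uint8(60), np.uint8(92), np.uint8(113)), (np.uint8(63), np.uint8(94), np.uint8(115)), (np.uint8(99), np.uint8(146), np.uint8(174)), (np.uint8(15), np.uint8(40), np.uint8(70)), (np.uint8(29), np.uint8(62), np.uint8(97)), (np.uint8(28), np.uint8(62), np.uint8(97)), (np.uint8(29), np.uint8(62), np.uint8(96))]
```

move_arm --commands '[{"delta_pos":[0,45,5],"dr":[0,0,0],"fingers":1},{"delta_pos":[0,50,5],"dr":[0,0,0],"fingers":1},{"delta_pos":[0,50,0],"dr":[0,0,10],"fingers":1},{"delta_pos":[0,50,0],"dr":[0,0,10],"fingers":1},{"delta_pos":[8,30,0],"dr":[0,0,10],"fingers":1},{"delta_pos":[10,20,0],"dr":[0,0,10],"fingers":1},{"delta_pos":[10,20,0],"dr":[0,0,10],"fingers":1},{"delta_pos":[10,20,0],"dr":[0,0,10],"fingers":1},{"delta_pos":[10,20,0],"dr":[0,0,10],"fingers":1},{"delta_pos":[10,15,0],"dr":[0,0,10],"fingers":1},{"delta_pos":[5,5,0],"dr":[0,0,0],"fingers":1},{"delta_pos":[0,0,0],"dr":[0,0,0],"fingers":1}]'

```text
time_s: 5.35
ee_pos: [0.4793, 0.2441, 0.4266]
ee_rot: [0.022, 1.0, -0.0, -0.001]
contact_force: [0.1, -0.4, -2.6]
grip_width: 0.194
grip_force: 97.9
```

```bash
python3 - <<'E'
from h import *
o=ctrl.get_obs();print(o['time_s'],o['ee_pos'].round(3),o['contact_force'],o['qpos'].round(2))
t=ctrl.snapshot('top');s=ctrl.snapshot('scene')
a=cv2.resize(t[140:300,170:330],None,fx=2.5,fy=2.5,interpolation=2);b=s[100:500,200:600][:400,:400];b=cv2.copyMakeBorder(b,0,400-b.shape[0],0,0,0)
cv2.imwrite('pics/c1.png',np.hstack([a,b]))
E
```

```text
5.35 [0.479 0.244 0.427] [ 0.11515189 -0.42622607 -2.57663961] [ 0.4   0.26  1.52 -0.    1.36 -1.12]
```

View pics/c1.png

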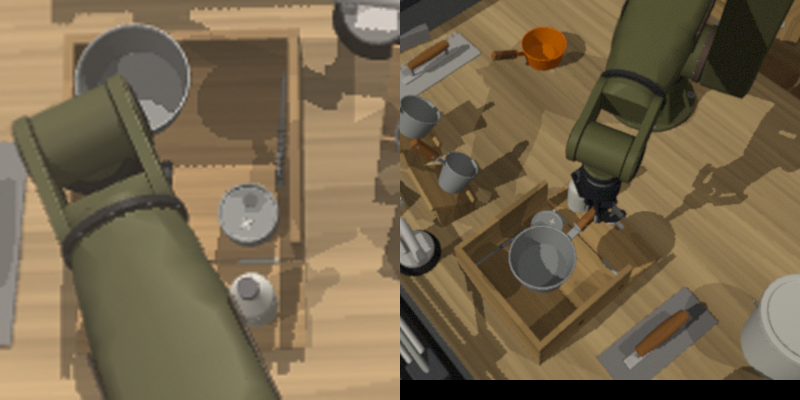

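The bowl (crop px 132,80) hangs inside the box outline, roughly level. Lowering.

move_arm --commands '[{"delta_pos":[0,0,-45],"dr":[0,0,0],"fingers":1},{"delta_pos":[0,0,-50],"dr":[0,0,0],"fingers":1},{"delta_pos":[0,0,-45],"dr":[0,0,0],"fingers":1},{"delta_pos":[0,0,-25],"dr":[0,0,0],"fingers":1},{"delta_pos":[0,0,0],"dr":[0,0,0],"fingers":1}]'

```text
time_s: 6.08
ee_pos: [0.4788, 0.2436, 0.2614]
ee_rot: [0.021, 1.0, -0.001, -0.001]
contact_force: [-0.2, 0.3, -2.0]
grip_width: 0.196
grip_force: 97.8
```

move_arm --commands '[{"delta_pos":[0,0,-4],"dr":[0,0,0],"fingers":1},{"delta_pos":[0,0,-4],"dr":[0,0,0],"fingers":1},{"delta_pos":[0,0,0],"dr":[0,0,0],"fingers":1}]'

```text
time_s: 6.45
ee_pos: [0.4792, 0.2442, 0.255]
ee_rot: [0.02, 1.0, 0.0, 0.0]
contact_force: [0.9, 0.3, -2.0]
grip_width: 0.193
grip_force: 97.9
```

move_arm --commands '[{"delta_pos":[0,0,-3],"dr":[0,0,0],"fingers":1},{"delta_pos":[0,0,-2],"dr":[0,0,0],"fingers":1},{"delta_pos":[0,0,0],"dr":[0,0,0],"fingers":1}]'

```text
time_s: 6.82
ee_pos: [0.4792, 0.2443, 0.2505]
ee_rot: [0.02, 1.0, 0.0, 0.0]
contact_force: [-5.5, -1.0, 7.3]
grip_width: 0.191
grip_force: 99.6
```

On the floor. Sliding towards the back, then left.

move_arm --commands '[{"delta_pos":[6,0,0],"dr":[0,0,0],"fingers":1},{"delta_pos":[6,0,0],"dr":[0,0,0],"fingers":1},{"delta_pos":[6,0,0],"dr":[0,0,0],"fingers":1},{"delta_pos":[4,0,0],"dr":[0,0,0],"fingers":1},{"delta_pos":[0,0,0],"dr":[0,0,0],"fingers":1}]'

```text
time_s: 7.45
ee_pos: [0.5008, 0.2445, 0.2505]
ee_rot: [0.02, 1.0, 0.0, -0.001]
contact_force: [-12.4, -0.9, 11.5]
grip_width: 0.194
grip_force: 99.9
```

move_arm --commands '[{"delta_pos":[2,0,0],"dr":[0,0,0],"fingers":1},{"delta_pos":[2,0,0],"dr":[0,0,0],"fingers":1},{"delta_pos":[0,0,0],"dr":[0,0,0],"fingers":1}]'

```text
time_s: 7.82
ee_pos: [0.5026, 0.2448, 0.2505]
ee_rot: [0.02, 1.0, -0.001, -0.005]
contact_force: [-47.5, -3.6, 34.6]
grip_width: 0.196
grip_force: 102.9
```

move_arm --commands '[{"delta_pos":[2,0,0],"dr":[0,0,0],"fingers":1},{"delta_pos":[2,0,0],"dr":[0,0,0],"fingers":1},{"delta_pos":[0,0,0],"dr":[0,0,0],"fingers":1}]'

```text
time_s: 8.2
ee_pos: [0.5056, 0.2449, 0.2499]
ee_rot: [0.02, 1.0, -0.001, -0.007]
contact_force: [-60.4, -4.8, 37.3]
grip_width: 0.192
grip_force: 101.7
```

move_arm --commands '[{"delta_pos":[-5,0,1],"dr":[0,0,0],"fingers":1},{"delta_pos":[0,6,0],"dr":[0,0,0],"fingers":1},{"delta_pos":[0,6,0],"dr":[0,0,0],"fingers":1},{"delta_pos":[0,6,0],"dr":[0,0,0],"fingers":1},{"delta_pos":[0,3,0],"dr":[0,0,0],"fingers":1},{"delta_pos":[0,0,0],"dr":[0,0,0],"fingers":1}]'

```text
time_s: 8.95
ee_pos: [0.5035, 0.2652, 0.2499]
ee_rot: [0.02, 1.0, -0.001, -0.002]
contact_force: [-8.9, -2.7, -0.9]
grip_width: 0.197
grip_force: 98.3
```

move_arm --commands '[{"delta_pos":[0,2,0],"dr":[0,0,0],"fingers":1},{"delta_pos":[0,1,0],"dr":[0,0,0],"fingers":1},{"delta_pos":[0,0,0],"dr":[0,0,0],"fingers":1}]'

```text
time_s: 9.32
ee_pos: [0.5036, 0.2675, 0.2499]
ee_rot: [0.021, 1.0, -0.001, -0.002]
contact_force: [-9.7, -7.8, -0.4]
grip_width: 0.193
grip_force: 99.0
```

move_arm --commands '[{"delta_pos":[0,1.5,0],"dr":[0,0,0],"fingers":1},{"delta_pos":[0,0,0],"dr":[0,0,0],"fingers":1}]'

```text
time_s: 9.57
ee_pos: [0.5035, 0.2693, 0.2499]
ee_rot: [0.021, 1.0, -0.001, -0.002]
contact_force: [-8.6, -5.4, -0.4]
grip_width: 0.194
grip_force: 98.4
```

```bash
python3 - <<'E'
from h import *
o=ctrl.get_obs();print(o['time_s'],o['ee_pos'].round(4),o['contact_force'],o['ft_torque'])
s=ctrl.snapshot('scene');cv2.imwrite('pics/c2.png',cv2.resize(s[230:430,230:450],None,fx=3,fy=3,interpolation=2))
E
```

```text
9.575 [0.5035 0.2693 0.2499] [-8.61561674 -5.40922744 -0.38725287] [-0.82483525  1.65734238 -0.71580533]
```

View pics/c2.png

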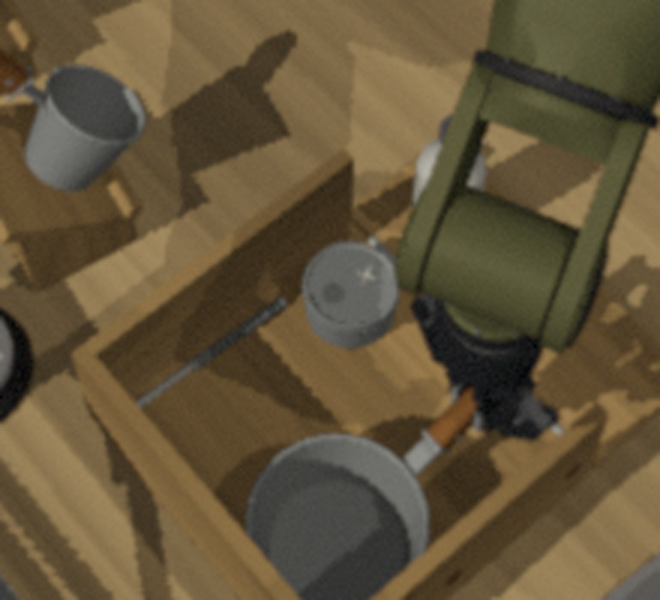

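move_arm --commands '[{"delta_pos":[0,1.5,0],"dr":[0,0,0],"fingers":1},{"delta_pos":[0,1.5,0],"dr":[0,0,0],"fingers":1},{"delta_pos":[0,0,0],"dr":[0,0,0],"fingers":1}]'

```text
time_s: 10.0
ee_pos: [0.5037, 0.2719, 0.2499]
ee_rot: [0.021, 1.0, -0.001, -0.002]
contact_force: [-8.2, -7.7, -0.7]
grip_width: 0.192
grip_force: 98.6
```

move_arm --commands '[{"delta_pos":[0,1.5,0],"dr":[0,0,0],"fingers":1},{"delta_pos":[0,1,0],"dr":[0,0,0],"fingers":1},{"delta_pos":[0,0,0],"dr":[0,0,0],"fingers":1}]'

```text
time_s: 10.38
ee_pos: [0.5036, 0.2737, 0.2497]
ee_rot: [0.021, 1.0, -0.002, -0.003]
contact_force: [-11.8, -17.0, 4.2]
grip_width: 0.192
grip_force: 99.9
```

move_arm --commands '[{"delta_pos":[0,0,0],"dr":[0,0,0],"fingers":0.1},{"delta_pos":[0,0,0],"dr":[0,0,0],"fingers":0.1},{"delta_pos":[0,0,0],"dr":[0,0,0],"fingers":0.1},{"delta_pos":[0,0,20],"dr":[0,0,0],"fingers":0.1},{"delta_pos":[0,0,40],"dr":[0,0,0],"fingers":0.1},{"delta_pos":[0,0,50],"dr":[0,0,0],"fingers":-1},{"delta_pos":[0,0,50],"dr":[0,0,0],"fingers":-1},{"delta_pos":[0,0,40],"dr":[0,0,0],"fingers":-1},{"delta_pos":[0,0,0],"dr":[0,0,0],"fingers":-1}]'

```text
time_s: 11.5
ee_pos: [0.504, 0.2752, 0.4541]
ee_rot: [0.02, 1.0, 0.001, 0.003]
contact_force: [0.7, 0.6, -0.2]
grip_width: 0.997
grip_force: 0.0
```

```bash
python3 - <<'E'
from h import *
o=ctrl.get_obs();print(o['time_s'],o['ee_pos'].round(4),o['contact_force'],o['qpos'].round(2))
w=ctrl.snapshot('wrist');c=cam('wrist',o)
cv2.imwrite('pics/w3raw.png',w)
b=np.array([.628,.268,.012]);th=np.radians(177.7);u=np.array([np.cos(th),np.sin(th),0])
a=np.linspace(0,6.28,60);rim=b+np.c_[.065*np.cos(a),.065*np.sin(a),0*a+.06]
g=[b+u*r+[0,0,z] for r,z in((.09,.065),(.126,.082),(.162,.099))]
L=np.array([[.693-k*.01,.333,.12] for k in range(24)]+[[.693,.333-k*.01,.12] for k in range(24)])
for p in proj(c,np.r_[rim,g]):cv2.circle(w,(int(p[0]),int(p[1])),1,(0,0,255),-1)
for p in proj(c,L):cv2.circle(w,(int(p[0]),int(p[1])),1,(255,0,0),-1)
cv2.imwrite('pics/w3.png',w)
E
```

```text
11.5 [0.504  0.2752 0.4541] [ 0.68456297  0.58027094 -0.17979618] [ 0.44  0.32  1.38 -0.    1.44 -1.09]
```

View pics/w3.png

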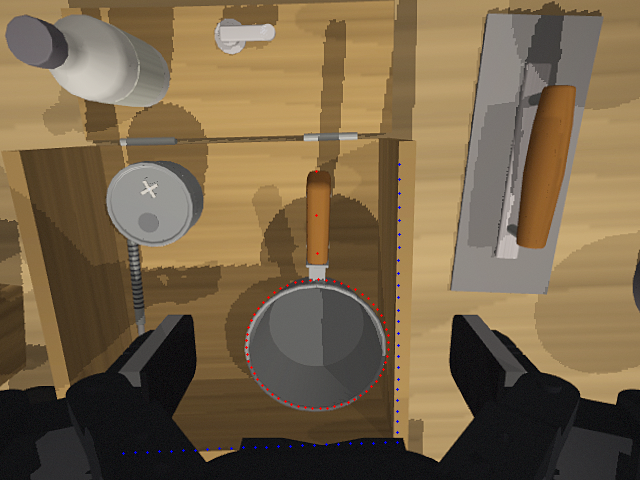

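The wrist view shows the large dipper in the corner with its handle pointing to the front, grip at (318,217). I'll refine the rim and board positions numerically.

```bash
cat >> h.py <<'E'
def fitrim(im,c,b,r,z,rng=.010,mask=None,up=None):
    g=cv2.GaussianBlur(cv2.cvtColor(im,cv2.COLOR_BGR2GRAY),(0,0),1.0).astype(np.float32)
    a=np.linspace(0,2*np.pi,180,endpoint=False);best=[]
    for dx in np.arange(-rng,rng+1e-9,.001):
      for dy in np.arange(-rng,rng+1e-9,.001):
        q=[]
        for k in(-.0015,.0015):
            X=np.c_[b[0]+dx+(r+k)*np.cos(a),b[1]+dy+(r+k)*np.sin(a),0*a+z]
            p=proj(c,X).astype(np.float32);q.append(cv2.remap(g,p[:,:1],p[:,1:],1).ravel())
        d=np.abs(q[1]-q[0])
        if mask is not None:d=d[mask(p)]
        best.append((np.minimum(d,25).mean(),b[0]+dx,b[1]+dy))
    return sorted(best)[::-1][:4]
E
python3 - <<'E'
from h import *
o=dict(ee_pos=[.504,.2752,.4541],ee_rot=ctrl.get_obs()['ee_rot'])
im=cv2.imread('pics/w3raw.png');c=cam('wrist',o)
m=lambda p:p[:,1]<410
for r in(.065,.0635,.062):print(r,np.round(fitrim(im,c,(.628,.268),r,.072,mask=m),4).tolist())
g=cv2.cvtColor(im,cv2.COLOR_BGR2GRAY).astype(int)
for v in(180,230,300,360):print(v,g[v,376:424].tolist())
for v in(180,300,360):
  for z in(.12,):
    for u in(388,394,413):print(v,u,atz(c,[u,v],z)[0].round(4))
E
```

```text
0.065 [[21.4075, 0.629, 0.265], [20.9343, 0.63, 0.265], [20.5586, 0.63, 0.266], [19.6952, 0.63, 0.264]]
0.0635 [[21.7301, 0.63, 0.265], [19.7027, 0.632, 0.266], [19.5933, 0.628, 0.263], [19.2475, 0.629, 0.263]]
0.062 [[20.397, 0.632, 0.265], [20.3717, 0.63, 0.263], [20.2517, 0.631, 0.263], [20.1581, 0.63, 0.262]]
180 [130, 134, 101, 70, 75, 77, 75, 69, 76, 72, 74, 76, 70, 71, 67, 65, 70, 71, 69, 64, 60, 56, 124, 140, 137, 135, 134, 135, 135, 134, 135, 136, 135, 135, 134, 135, 136, 135, 134, 149, 150, 150, 149, 149, 151, 152, 153, 152]
230 [69, 70, 62, 78, 77, 78, 70, 69, 74, 74, 75, 69, 71, 70, 68, 72, 73, 70, 67, 65, 60, 129, 142, 139, 139, 136, 138, 138, 138, 138, 136, 137, 138, 138, 138, 138, 137, 142, 167, 164, 165, 164, 163, 163, 164, 163, 163, 163]
300 [80, 75, 64, 66, 65, 61, 61, 60, 73, 71, 74, 73, 72, 69, 72, 71, 70, 68, 66, 47, 158, 146, 143, 144, 144, 142, 143, 143, 145, 144, 144, 144, 145, 145, 143, 150, 155, 153, 153, 154, 153, 155, 153, 154, 152, 154, 152, 153]
360 [61, 66, 64, 63, 65, 70, 77, 73, 67, 58, 74, 72, 67, 66, 65, 64, 67, 66, 83, 154, 152, 148, 148, 147, 147, 148, 148, 148, 149, 148, 147, 147, 147, 149, 157, 159, 158, 157, 157, 158, 157, 157, 158, 157, 158, 157, 158, 159]
180 388 [0.4722 0.3242 0.12  ]
180 394 [0.4724 0.3284 0.12  ]
180 413 [0.473  0.3418 0.12  ]
300 388 [0.5632 0.3244 0.12  ]
300 394 [0.5634 0.3289 0.12  ]
300 413 [0.564  0.3434 0.12  ]
360 388 [0.6143 0.3244 0.12  ]
360 394 [0.6145 0.3291 0.12  ]
360 413 [0.615  0.3441 0.12  ]
```

The large rim axis is at (0.630, 0.265) and the left board's inner face is at y = 0.329–0.330. That puts the rim on the board, and the push forces showed contact with both. Next, a wrist view over the rests.

move_arm --commands '[{"delta_pos":[0,-45,5],"dr":[0,0,-1],"fingers":-1},{"delta_pos":[2,-50,5],"dr":[0,0,-1],"fingers":-1},{"delta_pos":[2,-50,2],"dr":[0,0,-1],"fingers":-1},{"delta_pos":[2,-50,2],"dr":[0,0,-1],"fingers":-1},{"delta_pos":[2,-50,2],"dr":[0,0,-1],"fingers":-1},{"delta_pos":[2,-50,0],"dr":[0,0,-1],"fingers":-1},{"delta_pos":[2,-50,0],"dr":[0,0,-1],"fingers":-1},{"delta_pos":[2,-50,0],"dr":[0,0,-1],"fingers":-1},{"delta_pos":[2,-50,0],"dr":[0,0,-1],"fingers":-1},{"delta_pos":[2,-40,0],"dr":[0,0,-1],"fingers":-1},{"delta_pos":[0,0,0],"dr":[0,0,0],"fingers":-1},{"delta_pos":[0,0,0],"dr":[0,0,0],"fingers":-1}]'

```text
time_s: 13.05
ee_pos: [0.5223, -0.2095, 0.4656]
ee_rot: [0.107, 0.994, 0.0, -0.001]
contact_force: [-0.0, -0.0, -0.1]
grip_width: 0.996
grip_force: 0.0
```

```bash
cat >> h.py <<'E'
S=np.sin(np.radians(35));C=np.cos(np.radians(35))
DIM={'m':(.041,.054,.066,.115,.088),'s':(.030,.043,.072,.104,.094)}
def restpts(k,p,n=180):
    # p=(x,y of rim centre, yaw)
    rb,rr,h,gx,gz=DIM[k];u=np.array([np.cos(p[2]),np.sin(p[2]),0]);v=np.array([-u[1],u[0],0])
    X=u*C+[0,0,S];Z=-u*S+np.array([0,0,C])
    zb=.045+rb*S;rc=np.array([p[0],p[1],zb+h*C]);b=rc-h*Z
    a=np.linspace(0,2*np.pi,n,endpoint=False)
    rim=lambda r:rc+r*(np.cos(a)[:,None]*X+np.sin(a)[:,None]*v)
    G=b+gx*X+gz*Z;e=np.cos(np.radians(25))*X+np.sin(np.radians(25))*Z
    return rim,rr,G,e,v,Z,X
def fitrest(k,p0,views):
    from scipy.optimize import minimize
    gs=[(cv2.GaussianBlur(cv2.cvtColor(im,cv2.COLOR_BGR2GRAY),(0,0),1.).astype(np.float32),c) for im,c in views]
    def f(p):
        rim,rr,*_=restpts(k,p);t=0
        for g,c in gs:
            q=[]
            for d in(-.002,.002):
                x=proj(c,rim(rr-.001+d)).astype(np.float32);q.append(cv2.remap(g,x[:,:1],x[:,1:],1).ravel())
            t-=np.minimum(np.abs(q[1]-q[0]),30).mean()
        return t
    b=min(((f((p0[0]+dx,p0[1]+dy,p0[2])),p0[0]+dx,p0[1]+dy) for dx in np.arange(-.015,.0151,.0015) for dy in np.arange(-.015,.0151,.0015)))
    r=minimize(f,[b[1],b[2],p0[2]],method='Nelder-Mead',options=dict(initial_simplex=[[b[1],b[2],p0[2]-.1],[b[1]+.002,b[2],p0[2]+.1],[b[1],b[2]+.002,p0[2]],[b[1]-.002,b[2],p0[2]]]))
    return b,r.x,r.fun
E
python3 - <<'E'
from h import *
o=ctrl.get_obs();print(o['time_s'],o['ee_pos'].round(4),o['qpos'].round(2),R.from_quat(o['ee_rot']).as_matrix()[:,1].round(3))
w=ctrl.snapshot('wrist');np.savez('wv.npz',w=w,p=o['ee_pos'],q=o['ee_rot']);c=cam('wrist',o)
out=w.copy()
for k,p0,px in(('m',(.55,-.298,-.2),[409.5,198]),('s',(.565,-.099,-.68),[343,193])):
    p0=(*atz(cam('top'),px,.122)[0,:2],p0[2]);print(k,p0)
    b,x,f=fitrest(k,p0,[(w,c)]);print(b,x,f)
    rim,rr,G,e,v,Z,X=restpts(k,x,60);print('G',G.round(4))
    P=np.r_[rim(rr),[G-.04*e,G,G+.04*e,G+.04*e+.009*v,G+.04*e-.009*v]]
    for q in proj(c,P):cv2.circle(out,(int(q[0]),int(q[1])),1,(0,0,255),-1)
cv2.imwrite('pics/w4.png',out)
E
```

```text
13.05 [ 0.5223 -0.2095  0.4656] [-0.45  0.29  1.39  0.    1.46 -1.8 ] [0.213 0.977 0.001]
m (np.float64(0.5486777817877021), np.float64(-0.2941685863416325), -0.2)
(np.float32(-23.063906), np.float64(0.5426777817877021), np.float64(-0.2971685863416325)) [ 0.54315168 -0.2979506  -0.16396687] -23.682796478271484
G [ 0.6236 -0.3113  0.2066]
s (np.float64(0.5703462865338517), np.float64(-0.09782409446604262), -0.68)
(np.float32(-18.766275), np.float64(0.5658462865338517), np.float64(-0.09332409446604262)) [ 0.56425772 -0.09477334 -0.36746068] -20.72610092163086
G [ 0.632  -0.1208  0.1989]
```

View pics/w4.png

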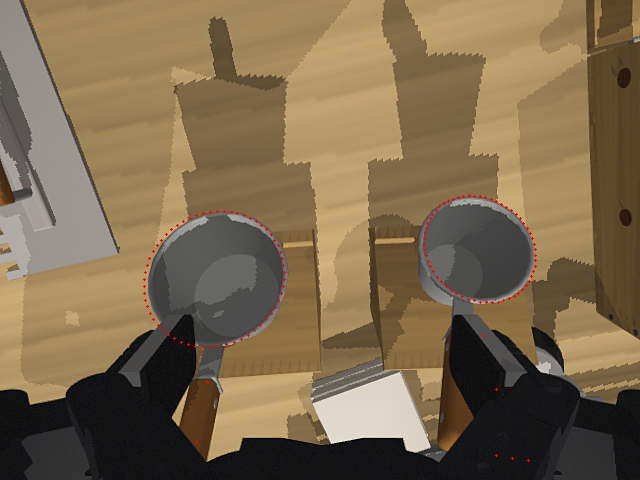

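Up in this image is towards the robot. The left dipper is the middle one: rim x 149–288, y 212–346, handle running (204,380)→(192,460). The right is the small one: rim x 419–534, y 196–302, handle's left edge (443,340)→(438,450). The gradient fit gave the small one a wrong yaw, so I'll solve from these points instead.

```bash
cat > f2.py <<'E'
from h import *
from scipy.optimize import least_squares
d=np.load('wv.npz');c=cam('wrist',dict(ee_pos=d['p'],ee_rot=d['q']));t=cam('top')
def bb(q):return np.array([q[:,0].min(),q[:,0].max(),q[:,1].min(),q[:,1].max()])
for k,p0,wb,ti,to,tr in(('m',(.545,-.297,-.2),(149,288,212,346),(413.3,176),(420.7,154.7),(409.5,198)),('s',(.567,-.096,-.5),(419,534,196,302),(352.7,176),(363,157.5),(343,193.5))):
    def f(p,full=False):
        rim,rr,G,e,v,Z,X=restpts(k,p[:3])
        r=[(bb(proj(c,rim(rr)))-wb)/2, (proj(t,G-.038*e)-ti)[0],(proj(t,G+.038*e)-to)[0]]
        # camera offset of top allowed
        if full:return r,G,e,v,proj(c,[G-.04*e+.012*np.cross(e,v),G,G+.03*e]),proj(c,[G-.04*e+.009*v,G-.04*e-.009*v])
        r[1]=r[1]-p[3:5];r[2]=r[2]-p[3:5]
        r.append((bb(proj(t,rim(rr))).reshape(2,2).mean(1)-tr)-p[3:5])
        return np.concatenate(r+[p[3:5]*.5])
    s=least_squares(f,[*p0,0,0]);print(k,s.x.round(4),np.degrees(s.x[2]).round(1),f(s.x).round(1))
    print([np.round(a,3).tolist() for a in f(s.x,True)[1:]])
E
python3 f2.py
```

```text
m [ 0.5435 -0.2944 -0.1999  0.5971  0.1727] -11.5 [-0.5  0.6 -0.3  0.3  1.3 -1.5 -0.8  0.3 -0.3  1.3  0.3  0.1]
[[0.623, -0.311, 0.207], [0.49, -0.099, 0.866], [0.199, 0.98, 0.0], [[205.479, 373.516], [197.031, 442.032], [186.01, 496.639]], [[221.995, 381.902], [196.002, 382.378]]]
s [ 0.5636 -0.097  -0.5623 -0.9022  0.7359] -32.2 [ 2.3 -2.5 -0.5  0.4  0.7 -0.7 -1.7 -0.   0.8  1.  -0.5  0.4]
[[0.625, -0.136, 0.199], [0.423, -0.267, 0.866], [0.533, 0.846, 0.0], [[475.778, 322.504], [471.111, 384.476], [475.64, 432.451]], [[478.195, 335.871], [454.306, 327.625]]]
```

move_arm --commands '[{"delta_pos":[-12,-25,-10],"dr":[-1.7,-8.6,0.8],"fingers":-1},{"delta_pos":[-12,-25,-10],"dr":[-1.7,-8.6,0],"fingers":-1},{"delta_pos":[-7,-25,-20],"dr":[-1.8,-8.6,0],"fingers":-1},{"delta_pos":[0,0,-26],"dr":[-1.8,-8.5,0],"fingers":-1},{"delta_pos":[0,0,0],"dr":[0,0,0],"fingers":-1},{"delta_pos":[0,0,0],"dr":[0,0,0],"fingers":-1}]'

```text
time_s: 13.85
ee_pos: [0.4916, -0.2841, 0.4019]
ee_rot: [0.094, 0.949, -0.029, 0.298]
contact_force: [-0.1, -0.3, 0.6]
grip_width: 0.993
grip_force: 0.0
```

```bash
python3 - <<'E'
from h import *
o=ctrl.get_obs();M=R.from_quat(o['ee_rot']).as_matrix();print(o['ee_pos'].round(4),o['qpos'].round(2),M[:,1].round(3),M[:,2].round(3))
print('grasp pt err', (np.array([.623,-.311,.207])-(o['ee_pos']+.155*M[:,2])).round(4))
E
```

```text
[ 0.4916 -0.2841  0.4019] [-0.62  0.27  1.6   0.35  0.74 -2.19] [0.197 0.98  0.   ] [ 0.561 -0.112 -0.82 ]
grasp pt err [ 0.0445 -0.0095 -0.0677]
```

Orientation is right; advance and grip.

move_arm --commands '[{"delta_pos":[16,-3,-24],"dr":[0,0,0],"fingers":-1},{"delta_pos":[16,-3,-24],"dr":[0,0,0],"fingers":-1},{"delta_pos":[12,-3,-18],"dr":[0,0,0],"fingers":-1},{"delta_pos":[0,0,0],"dr":[0,0,0],"fingers":-1},{"delta_pos":[0,0,0],"dr":[0,0,0],"fingers":1},{"delta_pos":[0,0,0],"dr":[0,0,0],"fingers":1},{"delta_pos":[0,0,0],"dr":[0,0,0],"fingers":1},{"delta_pos":[0,0,0],"dr":[0,0,0],"fingers":1},{"delta_pos":[0,0,0],"dr":[0,0,0],"fingers":1}]' --force 115

```text
time_s: 14.98
ee_pos: [0.5352, -0.2938, 0.3353]
ee_rot: [0.095, 0.949, -0.03, 0.3]
contact_force: [-1.9, 1.8, 6.4]
grip_width: 0.191
grip_force: 112.1
```

move_arm --commands '[{"delta_pos":[-10,2,14],"dr":[0,0,0],"fingers":1},{"delta_pos":[-20,4,28],"dr":[0,0,0],"fingers":1},{"delta_pos":[-18,4,28],"dr":[0,0,0],"fingers":1},{"delta_pos":[-15,8,20],"dr":[1.75,8.6,0],"fingers":1},{"delta_pos":[-12,8,15],"dr":[1.75,8.6,0],"fingers":1},{"delta_pos":[-10,8,10],"dr":[1.75,8.6,0],"fingers":1},{"delta_pos":[-5,8,5],"dr":[1.75,8.6,0],"fingers":1},{"delta_pos":[0,0,0],"dr":[0,0,0],"fingers":1},{"delta_pos":[0,0,0],"dr":[0,0,0],"fingers":1}]'

```text
time_s: 16.1
ee_pos: [0.4451, -0.2519, 0.4545]
ee_rot: [0.1, 0.995, 0.0, 0.001]
contact_force: [0.4, -0.5, -2.9]
grip_width: 0.19
grip_force: 112.2
```

```bash
python3 - <<'E'
from h import *
o=ctrl.get_obs();M=R.from_quat(o['ee_rot']).as_matrix();print(o['time_s'],o['ee_pos'].round(4),o['qpos'].round(2),M[:,1].round(3),M[:,2].round(3),o['contact_force'].round(1))
# predicted rim at level vs tilted; fit tilt with scene + wrist rim gradient
s=ctrl.snapshot('scene');w=ctrl.snapshot('wrist');t=ctrl.snapshot('top')
np.savez('held.npz',s=s,w=w,t=t,p=o['ee_pos'],q=o['ee_rot'])
G=o['ee_pos']+.155*M[:,2];a=np.linspace(0,2*np.pi,180,endpoint=False)
def rim(ph,dg,yaw,r):
    u=-M[:,0].copy();u[2]=0;u/=np.linalg.norm(u);u=R.from_rotvec([0,0,yaw]).apply(u);v=np.cross([0,0,1],u)
    q=R.from_rotvec(-ph*v);X=q.apply(u);Z=q.apply([0,0,1])   # ph>0: handle up, bowl down
    rc=G+dg*X-.115*X-.022*Z
    return rc+r*(np.cos(a)[:,None]*X+np.sin(a)[:,None]*v)
from scipy.optimize import differential_evolution as DE
vs=[(cv2.GaussianBlur(cv2.cvtColor(i,cv2.COLOR_BGR2GRAY),(0,0),1.).astype(np.float32),cam(n,o)) for n,i in(('scene',s),('wrist',w),('top',t))]
def f(p,sel=(0,1,2)):
    tt=0
    for i in sel:
        g,c=vs[i];q=[]
        for d in(-.0025,.0015):
            x=proj(c,rim(p[0],p[1],p[2],.054+d)).astype(np.float32);q.append(cv2.remap(g,x[:,:1],x[:,1:],1).ravel())
        tt-=np.minimum(np.abs(q[1]-q[0]),30).mean()
    return tt
for sel in((0,),(1,),(0,1)):
    r=DE(f,[(-.2,.2),(-.01,.01),(-.06,.06)],args=(sel,),seed=1,maxiter=25,popsize=10);print(sel,np.degrees(r.x[0]).round(1),r.x[1].round(4),np.degrees(r.x[2]).round(1),r.fun,f([0,0,0],sel))
E
```

```text
16.1 [ 0.4451 -0.2519  0.4545] [-0.59  0.18  1.56  0.    1.41 -1.96] [0.199 0.98  0.001] [ 0.002  0.001 -1.   ] [ 0.4 -0.5 -2.9]
(0,) 3.5 -0.0042 1.1 -19.017192840576172 -14.254893
(1,) 6.3 -0.0007 0.8 -13.915624618530273 -12.180089
(0, 1) 3.6 -0.0035 1.1 -31.781471252441406 -26.434982
```

Sag is about 3.6°. I'll correct the tilt and carry the dipper over while turning it.

move_arm --commands '[{"delta_pos":[0,35,3],"dr":[0.7,3.5,0],"fingers":1},{"delta_pos":[0,45,3],"dr":[0,0,-10],"fingers":1},{"delta_pos":[0,45,0],"dr":[0,0,-10],"fingers":1},{"delta_pos":[0,45,0],"dr":[0,0,-10],"fingers":1},{"delta_pos":[0,45,0],"dr":[0,0,-10],"fingers":1},{"delta_pos":[0,45,0],"dr":[0,0,-10],"fingers":1},{"delta_pos":[10,40,0],"dr":[0,0,-10],"fingers":1},{"delta_pos":[18,35,0],"dr":[0,0,-10],"fingers":1},{"delta_pos":[20,30,0],"dr":[0,0,-10],"fingers":1},{"delta_pos":[20,27,0],"dr":[0,0,-10],"fingers":1},{"delta_pos":[20,20,0],"dr":[0,0,-10],"fingers":1},{"delta_pos":[20,20,0],"dr":[0,0,-10],"fingers":1}]'

```text
time_s: 17.75
ee_pos: [0.5539, 0.1809, 0.4602]
ee_rot: [0.873, 0.486, 0.028, -0.015]
contact_force: [0.2, 0.8, -2.3]
grip_width: 0.19
grip_force: 112.6
```

move_arm --commands '[{"delta_pos":[0,0,0],"dr":[0,0,-10],"fingers":1},{"delta_pos":[0,0,0],"dr":[0,0,0],"fingers":1},{"delta_pos":[0,0,0],"dr":[0,0,0],"fingers":1}]'

```text
time_s: 18.12
ee_pos: [0.5531, 0.1799, 0.4606]
ee_rot: [0.91, 0.412, 0.029, -0.013]
contact_force: [-0.4, -0.4, -3.9]
grip_width: 0.194
grip_force: 112.4
```

```bash
cat >> h.py <<'E'
def fitheld(k,n,rngs=((-.15,.15),(-.015,.015),(-.015,.015),(-.1,.1)),sels=((0,),(1,),(0,1)),gate=None):
    """held dipper: fit tilt about v, grip offsets along X and Z, yaw offset, from scene+wrist; prints axis (underside) and tilt"""
    from scipy.optimize import differential_evolution as DE
    rb,rr,h,gx,gz=DIM[k]
    o=ctrl.get_obs();M=R.from_quat(o['ee_rot']).as_matrix();s=ctrl.snapshot('scene');w=ctrl.snapshot('wrist');t=ctrl.snapshot('top')
    np.savez(f'held_{n}.npz',s=s,w=w,t=t,p=o['ee_pos'],q=o['ee_rot'])
    print(o['time_s'],o['ee_pos'].round(4),'j',o['qpos'].round(2),'F',o['contact_force'].round(1),'handle az',np.degrees(np.arctan2(-M[1,0],-M[0,0])).round(1),'z',M[:,2].round(3))
    G=o['ee_pos']+.155*M[:,2];a=np.linspace(0,2*np.pi,180,endpoint=False)
    def fr(p):
        u=-M[:,0].copy();u[2]=0;u/=np.linalg.norm(u);u=R.from_rotvec([0,0,p[3]]).apply(u);v=np.cross([0,0,1],u)
        q=R.from_rotvec(-p[0]*v);X=q.apply(u);Z=q.apply([0,0,1]);b=G+(p[1]-gx)*X+(p[2]-gz)*Z
        return b,X,v,Z
    vs=[(cv2.GaussianBlur(cv2.cvtColor(i,cv2.COLOR_BGR2GRAY),(0,0),1.).astype(np.float32),cam(m,o)) for m,i in(('scene',s),('wrist',w),('top',t))]
    def f(p,sel):
        tt=0;b,X,v,Z=fr(p)
        for i in sel:
            g,c=vs[i];q=[]
            for d in(-.0025,.0015):
                x=proj(c,b+h*Z+(rr+d)*(np.cos(a)[:,None]*X+np.sin(a)[:,None]*v)).astype(np.float32);q.append(cv2.remap(g,x[:,:1],x[:,1:],1).ravel())
            tt-=np.minimum(np.abs(q[1]-q[0]),30).mean()
        return tt
    for sel in sels:
        r=DE(f,rngs,args=(sel,),seed=1,maxiter=40,popsize=10);b,X,v,Z=fr(r.x)
        print(sel,'tilt',np.degrees(r.x[0]).round(1),'dX',r.x[1].round(4),'dZ',r.x[2].round(4),'yaw',np.degrees(r.x[3]).round(1),'axis',b.round(4),round(r.fun,1))
E
python3 -c "
from h import *
fitheld('m','a',rngs=((-.1,.1),(-.008,.008),(-.004,.004),(-.06,.06)))"
```

```text
18.125 [0.5531 0.1799 0.4606] j [0.25 0.33 1.36 0.04 1.4  0.96] F [-0.4 -0.4 -3.9] handle az -131.3 z [ 0.043  0.048 -0.998]
(0,) tilt -5.7 dX -0.0057 dZ 0.0024 yaw 2.4 axis [0.6405 0.2874 0.2328] -15.9
(1,) tilt 5.5 dX -0.0048 dZ -0.0015 yaw 0.5 axis [0.632  0.2711 0.2053] -13.1
(0, 1) tilt -0.7 dX -0.0038 dZ 0.0028 yaw 2.3 axis [0.6351 0.2804 0.2222] -27.0
```

```bash
cat > f3.py <<'E'
from h import *
def scan(k,fn,rim_only=True):
    rb,rr,h,gx,gz=DIM[k];d=np.load(fn);o=dict(ee_pos=d['p'],ee_rot=d['q']);M=R.from_quat(d['q']).as_matrix();G=d['p']+.155*M[:,2]
    u=-M[:,0].copy();u[2]=0;u/=np.linalg.norm(u);v=np.cross([0,0,1],u);a=np.linspace(0,2*np.pi,240,endpoint=False)
    for n,key in(('scene','s'),('wrist','w'),('top','t')):
        g=cv2.GaussianBlur(cv2.cvtColor(d[key],cv2.COLOR_BGR2GRAY),(0,0),.8).astype(np.float32);c=cam(n,o);res=[]
        for ph in np.radians(np.arange(-8,8.1,1)):
            q=R.from_rotvec(-ph*v);X=q.apply(u);Z=q.apply([0,0,1])
            for s in np.arange(-.010,.0101,.001):
                for l in np.arange(-.006,.0061,.002):   # lateral calib slack
                    b=G+(s*.906-gx)*X+(s*.423-gz)*Z+l*v
                    vals=[]
                    for r in(rr+.002,rr-.001,rr-.004):
                        x=proj(c,b+h*Z+r*(np.cos(a)[:,None]*X+np.sin(a)[:,None]*v)).astype(np.float32);vals.append(cv2.remap(g,x[:,:1],x[:,1:],1).ravel())
                    e=np.minimum(abs(vals[1]-vals[0]),20)+np.minimum(np.maximum(vals[1]-vals[2],0),20)
                    res.append((e.mean(),np.degrees(ph),s,l,*b))
        res.sort(reverse=True);print(n);[print(np.round(r,3)) for r in res[:4]]
import sys;scan(sys.argv[1],sys.argv[2])
E
python3 f3.py m held_a.npz
python3 - <<'E'
from h import *
d=np.load('held_a.npz')
a=cv2.resize(d['s'][250:450,250:450],(400,400),interpolation=2);b=cv2.resize(d['w'],(400,300));t=cv2.resize(d['t'][140:240,180:313],(400,300),interpolation=2)
o=np.zeros((600,800,3),np.uint8);o[:400,:400]=a;o[:300,400:]=b;o[300:,400:]=t
cv2.imwrite('pics/last_m.png',o)
E
```

```text
scene
[ 2.2675e+01 -6.0000e+00 -5.0000e-03  0.0000e+00  6.4400e-01  2.8400e-01
  2.2900e-01]
[ 2.2437e+01 -5.0000e+00 -4.0000e-03  0.0000e+00  6.4300e-01  2.8200e-01
  2.2700e-01]
[ 2.227e+01 -7.000e+00 -6.000e-03  0.000e+00  6.460e-01  2.850e-01
  2.310e-01]
[ 2.1921e+01 -8.0000e+00 -6.0000e-03  0.0000e+00  6.4700e-01  2.8600e-01
  2.3300e-01]
wrist
[ 1.7681e+01  0.0000e+00 -4.0000e-03  0.0000e+00  6.3800e-01  2.7600e-01
  2.1600e-01]
[ 1.7568e+01 -1.0000e+00 -4.0000e-03  0.0000e+00  6.3900e-01  2.7800e-01
  2.1800e-01]
[ 1.7417e+01 -1.0000e+00 -3.0000e-03  0.0000e+00  6.3800e-01  2.7700e-01
  2.1900e-01]
[ 1.7269e+01 -2.0000e+00 -4.0000e-03  0.0000e+00  6.4000e-01  2.7900e-01
  2.2000e-01]
top
[ 2.0779e+01  1.0000e+00 -1.0000e-02  2.0000e-03  6.4200e-01  2.7800e-01
  2.1200e-01]
[ 2.0312e+01  1.0000e+00 -9.0000e-03  2.0000e-03  6.4100e-01  2.7700e-01
  2.1200e-01]
[ 2.0244e+01  0.0000e+00 -8.0000e-03  2.0000e-03  6.4200e-01  2.7800e-01
  2.1500e-01]
[ 2.0067e+01  0.0000e+00 -9.0000e-03  0.0000e+00  6.4100e-01  2.8000e-01
  2.1400e-01]
```

Wrist and top fits agree: nearly level, axis at about (0.640, 0.277). Centre over the large bowl and lower.

move_arm --commands '[{"delta_pos":[-8,-10,0],"dr":[-0.7,0.7,0],"fingers":1},{"delta_pos":[0,0,-40],"dr":[0,0,0],"fingers":1},{"delta_pos":[0,0,-45],"dr":[0,0,0],"fingers":1},{"delta_pos":[0,0,-40],"dr":[0,0,0],"fingers":1},{"delta_pos":[0,0,-15],"dr":[0,0,0],"fingers":1},{"delta_pos":[0,0,0],"dr":[0,0,0],"fingers":1},{"delta_pos":[0,0,0],"dr":[0,0,0],"fingers":1}]'

```text
time_s: 19.15
ee_pos: [0.5454, 0.1702, 0.3226]
ee_rot: [0.911, 0.411, 0.023, -0.009]
contact_force: [-0.7, 0.4, -2.3]
grip_width: 0.192
grip_force: 112.3
```

```bash
python3 - <<'E'
from h import *
o=ctrl.get_obs();print(o['time_s'],o['ee_pos'].round(4),o['contact_force'].round(1),o['ft_torque'].round(2))
d=dict(s=ctrl.snapshot('scene'),w=ctrl.snapshot('wrist'),t=ctrl.snapshot('top'),p=o['ee_pos'],q=o['ee_rot']);np.savez('held_b.npz',**d)
E
python3 f3.py m held_b.npz
```

```text
19.15 [0.5454 0.1702 0.3226] [-0.7  0.4 -2.3] [-0.18  0.18  0.03]
scene
[ 2.3164e+01 -6.0000e+00 -5.0000e-03  0.0000e+00  6.3600e-01  2.7200e-01
  9.1000e-02]
[ 2.3085e+01 -8.0000e+00 -7.0000e-03 -2.0000e-03  6.3700e-01  2.7700e-01
  9.5000e-02]
[ 2.3067e+01 -5.0000e+00 -4.0000e-03  0.0000e+00  6.3400e-01  2.7000e-01
  8.9000e-02]
[ 2.304e+01 -3.000e+00 -3.000e-03  0.000e+00  6.320e-01  2.670e-01
  8.500e-02]
wrist
[ 1.7718e+01  0.0000e+00 -4.0000e-03  0.0000e+00  6.2900e-01  2.6500e-01
  7.8000e-02]
[ 1.7623e+01  1.0000e+00 -4.0000e-03  0.0000e+00  6.2800e-01  2.6300e-01
  7.6000e-02]
[ 1.7582e+01 -1.0000e+00 -3.0000e-03  0.0000e+00  6.3000e-01  2.6500e-01
  8.1000e-02]
[ 1.753e+01  0.000e+00 -3.000e-03  0.000e+00  6.290e-01  2.640e-01
  7.800e-02]
top
[ 1.6572e+01 -7.0000e+00 -1.0000e-03  6.0000e-03  6.3800e-01  2.6600e-01
  9.4000e-02]
[ 1.6532e+01 -8.0000e+00 -0.0000e+00  6.0000e-03  6.3900e-01  2.6600e-01
  9.7000e-02]
[ 1.6516e+01 -6.0000e+00 -2.0000e-03  6.0000e-03  6.3800e-01  2.6600e-01
  9.2000e-02]
[ 1.6483e+01 -8.0000e+00  1.0000e-03  6.0000e-03  6.3800e-01  2.6600e-01
  9.7000e-02]
```

Centred at (0.629–0.632, 0.265). Lowering stepwise with force watch.

move_arm --commands '[{"delta_pos":[0,0,-15],"dr":[0,0,0],"fingers":1},{"delta_pos":[0,0,-15],"dr":[0,0,0],"fingers":1},{"delta_pos":[0,0,-15],"dr":[0,0,0],"fingers":1},{"delta_pos":[0,0,-8],"dr":[0,0,0],"fingers":1},{"delta_pos":[0,0,0],"dr":[0,0,0],"fingers":1}]'

```text
time_s: 19.92
ee_pos: [0.5451, 0.1702, 0.267]
ee_rot: [0.911, 0.411, 0.021, -0.01]
contact_force: [-0.9, -0.5, -2.4]
grip_width: 0.191
grip_force: 112.5
```

move_arm --commands '[{"delta_pos":[0,0,-3],"dr":[0,0,0],"fingers":1},{"delta_pos":[0,0,-3],"dr":[0,0,0],"fingers":1},{"delta_pos":[0,0,0],"dr":[0,0,0],"fingers":1}]'

```text
time_s: 20.3
ee_pos: [0.5451, 0.1702, 0.2616]
ee_rot: [0.911, 0.411, 0.021, -0.01]
contact_force: [0.2, -0.5, -3.7]
grip_width: 0.191
grip_force: 112.5
```

move_arm --commands '[{"delta_pos":[0,0,-2],"dr":[0,0,0],"fingers":1},{"delta_pos":[0,0,-1],"dr":[0,0,0],"fingers":1},{"delta_pos":[0,0,0],"dr":[0,0,0],"fingers":1}]'

```text
time_s: 20.68
ee_pos: [0.5451, 0.1702, 0.2586]
ee_rot: [0.911, 0.411, 0.021, -0.01]
contact_force: [0.7, -0.3, -2.1]
grip_width: 0.196
grip_force: 112.5
```

move_arm --commands '[{"delta_pos":[0,0,-1],"dr":[0,0,0],"fingers":1},{"delta_pos":[0,0,-1],"dr":[0,0,0],"fingers":1},{"delta_pos":[0,0,0],"dr":[0,0,0],"fingers":1}]'

```text
time_s: 21.05
ee_pos: [0.5451, 0.1702, 0.2566]
ee_rot: [0.911, 0.411, 0.021, -0.01]
contact_force: [0.3, 0.4, -3.2]
grip_width: 0.194
grip_force: 112.5
```

move_arm --commands '[{"delta_pos":[0,0,-1],"dr":[0,0,0],"fingers":1},{"delta_pos":[0,0,-1],"dr":[0,0,0],"fingers":1},{"delta_pos":[0,0,0],"dr":[0,0,0],"fingers":1}]'

```text
time_s: 21.42
ee_pos: [0.5452, 0.17, 0.2552]
ee_rot: [0.911, 0.411, 0.021, -0.01]
contact_force: [-3.6, -3.3, 4.6]
grip_width: 0.192
grip_force: 113.6
```

move_arm --commands '[{"delta_pos":[0,0,-1],"dr":[0,0,0],"fingers":1},{"delta_pos":[0,0,-1],"dr":[0,0,0],"fingers":1},{"delta_pos":[0,0,0],"dr":[0,0,0],"fingers":1}]'

```text
time_s: 21.8
ee_pos: [0.5453, 0.1697, 0.2546]
ee_rot: [0.911, 0.411, 0.022, -0.009]
contact_force: [-12.0, -10.4, 21.2]
grip_width: 0.19
grip_force: 116.0
```

Contact came at the depth expected for fully nested (underside ≈ 0.0145 against 0.015). Relax and release.

move_arm --commands '[{"delta_pos":[0,0,2],"dr":[0,0,0],"fingers":1},{"delta_pos":[0,0,0],"dr":[0,0,0],"fingers":0.3},{"delta_pos":[0,0,0],"dr":[0,0,0],"fingers":0.1},{"delta_pos":[0,0,0],"dr":[0,0,0],"fingers":0.1},{"delta_pos":[0,0,15],"dr":[0,0,0],"fingers":0.1},{"delta_pos":[0,0,40],"dr":[0,0,0],"fingers":0.1},{"delta_pos":[0,0,50],"dr":[1.6,-1.6,0],"fingers":-1},{"delta_pos":[-10,-10,50],"dr":[0,0,0],"fingers":-1},{"delta_pos":[-15,-10,45],"dr":[0,0,0],"fingers":-1},{"delta_pos":[0,0,0],"dr":[0,0,0],"fingers":-1}]'

```text
time_s: 23.05
ee_pos: [0.5192, 0.1497, 0.4596]
ee_rot: [0.911, 0.41, 0.043, -0.016]
contact_force: [0.6, -0.0, 0.4]
grip_width: 0.999
grip_force: 0.0
```

```bash
python3 - <<'E'
from h import *
o=ctrl.get_obs();M=R.from_quat(o['ee_rot']).as_matrix();print(o['time_s'],o['ee_pos'].round(4),o['qpos'].round(2),M[:,1].round(3),M[:,2].round(3))
w=ctrl.snapshot('wrist');cv2.imwrite('pics/w5.png',w);c=cam('wrist',o)
m=lambda p:p[:,1]<430
for z in(.075,.081,.087):print('mid rim',z,np.round(fitrim(w,c,(.63,.265),.0535,z,mask=m),4).tolist()[:2])
print('large',np.round(fitrim(w,c,(.63,.265),.0645,.072,mask=m),4).tolist()[:2])
print(proj(c,[[.63,.265,.081]]))
E
```

```text
23.05 [0.5192 0.1497 0.4596] [0.21 0.23 1.48 0.05 1.35 0.92] [ 0.749 -0.663  0.007] [ 0.066  0.065 -0.996]
mid rim 0.075 [[19.2911, 0.63, 0.266], [19.1693, 0.627, 0.267]]
mid rim 0.081 [[19.6874, 0.628, 0.265], [19.5906, 0.629, 0.265]]
mid rim 0.087 [[19.0153, 0.627, 0.264], [17.9524, 0.627, 0.265]]
large [[15.3033, 0.632, 0.266], [15.1471, 0.631, 0.266]]
[[328.33296699  56.38864728]]
```

The middle one is down: the rim fits best at z = 0.081, axis (0.628, 0.265). Next, to the small dipper.

move_arm --commands '[{"delta_pos":[0,-15,10],"dr":[-4,3.5,0],"fingers":-1},{"delta_pos":[8,-25,0],"dr":[0,0,10],"fingers":-1},{"delta_pos":[8,-25,0],"dr":[0,0,10],"fingers":-1},{"delta_pos":[8,-25,0],"dr":[0,0,10],"fingers":-1},{"delta_pos":[8,-25,0],"dr":[0,0,10],"fingers":-1},{"delta_pos":[8,-25,0],"dr":[0,0,10],"fingers":-1},{"delta_pos":[8,-25,0],"dr":[0,0,10],"fingers":-1},{"delta_pos":[8,-25,0],"dr":[0,0,10],"fingers":-1},{"delta_pos":[8,-25,0],"dr":[0,0,10],"fingers":-1},{"delta_pos":[8,-30,0],"dr":[0,0,10],"fingers":-1},{"delta_pos":[8,-30,0],"dr":[0,0,10],"fingers":-1},{"delta_pos":[0,0,0],"dr":[0,0,0],"fingers":-1}]'

```text
time_s: 24.6
ee_pos: [0.6006, -0.1264, 0.4631]
ee_rot: [0.271, 0.962, 0.0, 0.002]
contact_force: [-0.4, 0.3, 0.0]
grip_width: 0.997
grip_force: 0.0
```

```bash
python3 - <<'E'
from h import *
ctrl.snapshot('top')
o=ctrl.get_obs();M=R.from_quat(o['ee_rot']).as_matrix();print(o['time_s'],o['ee_pos'].round(4),o['qpos'].round(2),M[:,1].round(3),M[:,2].round(3))
w=ctrl.snapshot('wrist');c=cam('wrist',o);np.savez('wv2.npz',w=w,p=o['ee_pos'],q=o['ee_rot'])
out=w.copy();rim,rr,G,e,v,Z,X=restpts('s',(.5636,-.097,-.5623),60)
for q in proj(c,np.r_[rim(rr),[G-.04*e,G,G+.04*e]]):cv2.circle(out,(int(q[0]),int(q[1])),1,(0,0,255),-1)
cv2.imwrite('pics/w6.png',out)
E
```

```text
24.65 [ 0.6004 -0.1253  0.4634] [-0.27  0.41  1.24  0.    1.49 -1.28] [0.524 0.851 0.002] [ 0.005 -0.001 -1.   ]
```

View pics/w6.png

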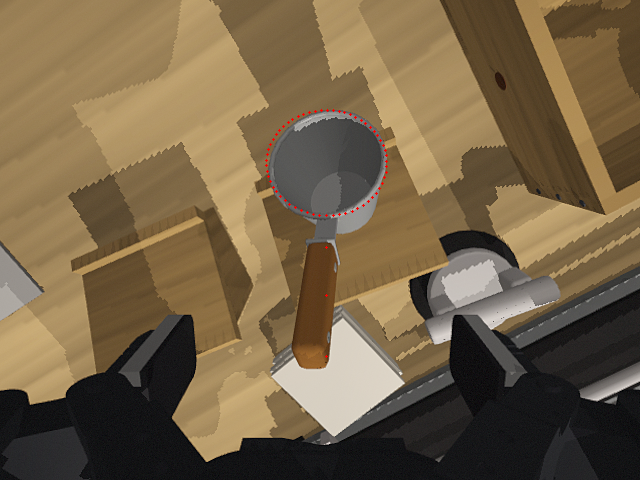

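This shows the small rest's lip runs (258,188)→(395,140), so the slope azimuth is about -12°, while the handle runs (320,242)→(310,347). The dipper is therefore spun about its own axis on the board. I'll refit with a separate spin angle.

```bash
cat > f4.py <<'E'
from h import *
from scipy.optimize import least_squares
V=[]
for f,b in(('wv.npz',(419,534,196,302)),('wv2.npz',(271,387,110,220))):
    d=np.load(f);V.append((cam('wrist',dict(ee_pos=d['p'],ee_rot=d['q'])),b))
def model(p):
    rb,rr,h,gx,gz=DIM['s'];u=np.array([np.cos(p[2]),np.sin(p[2]),0]);X0=u*C+[0,0,S];Z=-u*S+np.array([0,0,C]);v0=np.cross(Z,X0)
    X=np.cos(p[3])*X0+np.sin(p[3])*v0;Y=np.cross(Z,X)
    b=np.array([p[0],p[1],.045+rb*S])-0*Z;a=np.linspace(0,2*np.pi,180)
    rim=b+h*Z+rr*(np.cos(a)[:,None]*X+np.sin(a)[:,None]*Y)
    G=b+gx*X+gz*Z;c25,s25=np.cos(np.radians(25)),np.sin(np.radians(25));e=c25*X+s25*Z;n=-s25*X+c25*Z
    return rim,G,e,n,X,Y,Z
def bb(q):return np.array([q[:,0].min(),q[:,0].max(),q[:,1].min(),q[:,1].max()])
def f(p):
    rim,G,e,n,*_=model(p);r=[(bb(proj(c,rim))-b) for c,b in V]
    r.append((proj(V[1][0],[G-.04*e+.012*n,G+.04*e+.012*n])-[[320,242],[310,347]]).ravel())
    return np.concatenate(r)
for p0 in([.60,-.1,-.2,-.4],[.6,-.1,-.6,0]):
    s=least_squares(f,p0,loss='soft_l1',f_scale=3);print(s.x.round(4),np.degrees(s.x[2:]).round(1),f(s.x).round(1),s.cost)
rim,G,e,n,X,Y,Z=model(s.x);print('G',G.round(4),'e',e.round(3),'X',X.round(3),'Y',Y.round(3),'Z',Z.round(3))
A=np.c_[-X,Y,-Z];cur=R.from_quat(np.load('wv2.npz')['q']);rv=(R.from_matrix(A)*cur.inv()).as_rotvec(degrees=True)
print('rotvec',rv.round(1),'TCP',(G+.155*Z).round(4),'pre',(G+.235*Z).round(4))
d=np.load('wv2.npz')
E
python3 f4.py
```

```text
[ 0.6044 -0.1067 -0.2165 -0.2788] [-12.4 -16. ] [ 0.1  0.3  1.1  1.8 -2.4 -0.2  0.1 -2.1  1.9 -4.9 -0.7  2.5] 19.608596655829007
[ 0.6044 -0.1067 -0.2165 -0.2788] [-12.4 -16. ] [ 0.1  0.3  1.1  1.8 -2.4 -0.2  0.1 -2.1  1.9 -4.9 -0.7  2.5] 19.608596655832923
G [ 0.6256 -0.1407  0.1966] e [ 0.407 -0.345  0.846] X [ 0.71  -0.438  0.551] Y [0.427 0.891 0.158] Z [-0.56   0.123  0.819]
rotvec [ -8.5 -33.7   3.1] TCP [ 0.5388 -0.1216  0.3235] pre [ 0.494  -0.1117  0.3891]
```

Good fit (about 2 px): slope -12.4°, handle spin -16°, grip at (0.626, -0.141, 0.197). Aligning the tool to the dipper.

move_arm --commands '[{"delta_pos":[-27,3,-8],"dr":[-2.1,-8.4,0.8],"fingers":-1},{"delta_pos":[-27,3,-12],"dr":[-2.1,-8.4,0.8],"fingers":-1},{"delta_pos":[-26,4,-27],"dr":[-2.1,-8.4,0.8],"fingers":-1},{"delta_pos":[-26,4,-27],"dr":[-2.2,-8.5,0.7],"fingers":-1},{"delta_pos":[0,0,0],"dr":[0,0,0],"fingers":-1},{"delta_pos":[0,0,0],"dr":[0,0,0],"fingers":-1}]'

```text
time_s: 25.45
ee_pos: [0.495, -0.1105, 0.3921]
ee_rot: [0.233, 0.925, 0.009, 0.301]
contact_force: [0.9, 0.2, -0.8]
grip_width: 0.998
grip_force: 0.0
```

```bash
python3 - <<'E'
from h import *
o=ctrl.get_obs();M=R.from_quat(o['ee_rot']).as_matrix();print(o['ee_pos'].round(4),o['qpos'].round(2),M[:,1].round(3),M[:,2].round(3))
print('grasp pt err', (np.array([.6256,-.1407,.1966])-(o['ee_pos']+.155*M[:,2])).round(4))
E
```

```text
[ 0.495  -0.1105  0.3921] [-0.3   0.14  1.78  0.08  0.61 -1.43] [0.425 0.891 0.157] [ 0.561 -0.124 -0.818]
grasp pt err [ 0.0436 -0.011  -0.0687]
```

move_arm --commands '[{"delta_pos":[16,-4,-24],"dr":[0,0,0],"fingers":-1},{"delta_pos":[16,-4,-24],"dr":[0,0,0],"fingers":-1},{"delta_pos":[12,-3,-20],"dr":[0,0,0],"fingers":-1},{"delta_pos":[0,0,0],"dr":[0,0,0],"fingers":-1},{"delta_pos":[0,0,0],"dr":[0,0,0],"fingers":1},{"delta_pos":[0,0,0],"dr":[0,0,0],"fingers":1},{"delta_pos":[0,0,0],"dr":[0,0,0],"fingers":1},{"delta_pos":[0,0,0],"dr":[0,0,0],"fingers":1},{"delta_pos":[0,0,0],"dr":[0,0,0],"fingers":1}]' --force 115

```text
time_s: 26.58
ee_pos: [0.5382, -0.1218, 0.3233]
ee_rot: [0.233, 0.924, 0.009, 0.302]
contact_force: [-2.1, 1.6, 5.5]
grip_width: 0.195
grip_force: 112.0
```

move_arm --commands '[{"delta_pos":[-10,2,14],"dr":[0,0,0],"fingers":1},{"delta_pos":[-20,4,28],"dr":[0,0,0],"fingers":1},{"delta_pos":[-18,4,28],"dr":[0,0,0],"fingers":1},{"delta_pos":[-12,2,22],"dr":[1.9,8.5,0],"fingers":1},{"delta_pos":[-10,2,22],"dr":[1.9,8.5,0],"fingers":1},{"delta_pos":[-5,2,15],"dr":[1.9,8.6,0],"fingers":1},{"delta_pos":[-5,2,10],"dr":[1.9,8.6,0],"fingers":1},{"delta_pos":[0,0,0],"dr":[0,0,0],"fingers":1},{"delta_pos":[0,0,0],"dr":[0,0,0],"fingers":1}]'

```text
time_s: 27.7
ee_pos: [0.4583, -0.1039, 0.461]
ee_rot: [0.244, 0.97, 0.0, 0.002]
contact_force: [0.5, -0.7, -1.8]
grip_width: 0.19
grip_force: 112.5
```

```bash
cat > hold.py <<'E'
from h import *
import sys
o=ctrl.get_obs();M=R.from_quat(o['ee_rot']).as_matrix();print(o['time_s'],o['ee_pos'].round(4),o['qpos'].round(2),o['contact_force'].round(1),'az',np.degrees(np.arctan2(-M[1,0],-M[0,0])).round(1),'z',M[:,2].round(3),'T',o['ft_torque'].round(2))
np.savez(sys.argv[1],s=ctrl.snapshot('scene'),w=ctrl.snapshot('wrist'),t=ctrl.snapshot('top'),p=o['ee_pos'],q=o['ee_rot'])
E
python3 hold.py held_c.npz; python3 f3.py s held_c.npz
```

```text
27.7 [ 0.4583 -0.1039  0.461 ] [-0.3   0.08  1.65  0.    1.41 -1.38] [ 0.5 -0.7 -1.8] az -28.2 z [ 0.005 -0.001 -1.   ] T [-0.06 -0.13  0.02]
scene
[ 2.1077e+01  3.0000e+00  1.0000e-03 -6.0000e-03  3.7000e-01 -6.3000e-02
  2.0700e-01]
[ 2.0951e+01  3.0000e+00  2.0000e-03 -6.0000e-03  3.7100e-01 -6.3000e-02
  2.0800e-01]
[ 2.089e+01  3.000e+00 -0.000e+00 -6.000e-03  3.690e-01 -6.200e-02
  2.070e-01]
[ 2.0671e+01 -1.0000e+00  5.0000e-03  4.0000e-03  3.7200e-01 -5.3000e-02
  2.1600e-01]
wrist
[ 1.926e+01  3.000e+00 -2.000e-03  0.000e+00  3.700e-01 -5.600e-02
  2.060e-01]
[ 1.9053e+01  2.0000e+00 -2.0000e-03  0.0000e+00  3.6900e-01 -5.6000e-02
  2.0700e-01]
[ 1.8385e+01  5.0000e+00 -3.0000e-03  0.0000e+00  3.7300e-01 -5.8000e-02
  2.0200e-01]
[ 1.8322e+01  1.0000e+00 -1.0000e-03  2.0000e-03  3.6900e-01 -5.3000e-02
  2.1000e-01]
top
[ 4.408e+00  8.000e+00  1.000e-02  4.000e-03  3.890e-01 -6.200e-02
  2.040e-01]
[ 4.406e+00  7.000e+00  1.000e-02  4.000e-03  3.880e-01 -6.100e-02
  2.050e-01]
[ 4.405  5.     0.01   0.006  0.385 -0.058  0.208]
[ 4.399  4.     0.01   0.006  0.384 -0.057  0.21 ]
```

Sag is about 3°. Level it, carry over and turn the handle to 280°.

move_arm --commands '[{"delta_pos":[10,20,3],"dr":[1.3,2.4,0],"fingers":1},{"delta_pos":[25,34,0],"dr":[0,0,-7.4],"fingers":1},{"delta_pos":[25,34,0],"dr":[0,0,-7.4],"fingers":1},{"delta_pos":[26,34,0],"dr":[0,0,-7.4],"fingers":1},{"delta_pos":[26,34,0],"dr":[0,0,-7.4],"fingers":1},{"delta_pos":[26,34,0],"dr":[0,0,-7.4],"fingers":1},{"delta_pos":[26,34,0],"dr":[0,0,-7.4],"fingers":1},{"delta_pos":[25,34,0],"dr":[0,0,-7.4],"fingers":1},{"delta_pos":[0,0,0],"dr":[0,0,0],"fingers":1},{"delta_pos":[0,0,0],"dr":[0,0,0],"fingers":1}]'

```text
time_s: 29.1
ee_pos: [0.6472, 0.154, 0.4641]
ee_rot: [0.643, 0.766, 0.015, -0.017]
contact_force: [0.3, -1.0, -1.6]
grip_width: 0.195
grip_force: 112.7
```

```bash
python3 hold.py held_d.npz; python3 f3.py s held_d.npz
```

```text
29.1 [0.6472 0.154  0.4641] [ 0.17  0.54  1.05  0.05  1.55 -0.  ] [ 0.3 -1.  -1.6] az -80.0 z [-0.007  0.045 -0.999] T [-0.2  -0.02 -0.04]
scene
[ 2.647e+01 -7.000e+00 -2.000e-03  4.000e-03  6.300e-01  2.760e-01
  2.280e-01]
[ 2.5557e+01 -8.0000e+00 -2.0000e-03  4.0000e-03  6.2900e-01  2.7800e-01
  2.3000e-01]
[ 2.5447e+01 -4.0000e+00 -1.0000e-03  2.0000e-03  6.2900e-01  2.7100e-01
  2.2200e-01]
[ 2.5188e+01 -8.0000e+00 -3.0000e-03  4.0000e-03  6.2900e-01  2.7900e-01
  2.3000e-01]
wrist
[ 2.0015e+01  0.0000e+00 -3.0000e-03  0.0000e+00  6.2700e-01  2.6600e-01
  2.1400e-01]
[ 1.9967e+01  1.0000e+00 -3.0000e-03  0.0000e+00  6.2800e-01  2.6400e-01
  2.1200e-01]
[ 1.9966e+01 -1.0000e+00 -3.0000e-03  0.0000e+00  6.2700e-01  2.6800e-01
  2.1600e-01]
[ 1.9944e+01  2.0000e+00 -4.0000e-03  0.0000e+00  6.2800e-01  2.6400e-01
  2.1000e-01]
top
[ 2.4386e+01  0.0000e+00 -3.0000e-03  6.0000e-03  6.3300e-01  2.6700e-01
  2.1400e-01]
[ 2.4248e+01  0.0000e+00 -4.0000e-03  6.0000e-03  6.3300e-01  2.6800e-01
  2.1400e-01]
[ 2.4192e+01  1.0000e+00 -3.0000e-03  6.0000e-03  6.3400e-01  2.6500e-01
  2.1200e-01]
[ 2.3925e+01 -1.0000e+00 -3.0000e-03  6.0000e-03  6.3300e-01  2.6900e-01
  2.1600e-01]
```

Level and centred on (0.628, 0.266). Lowering.

move_arm --commands '[{"delta_pos":[0,0,-40],"dr":[0,0,0],"fingers":1},{"delta_pos":[0,0,-45],"dr":[0,0,0],"fingers":1},{"delta_pos":[0,0,-35],"dr":[0,0,0],"fingers":1},{"delta_pos":[0,0,-15],"dr":[0,0,0],"fingers":1},{"delta_pos":[0,0,-15],"dr":[0,0,0],"fingers":1},{"delta_pos":[0,0,-15],"dr":[0,0,0],"fingers":1},{"delta_pos":[0,0,-15],"dr":[0,0,0],"fingers":1},{"delta_pos":[0,0,-6],"dr":[0,0,0],"fingers":1},{"delta_pos":[0,0,0],"dr":[0,0,0],"fingers":1}]'

```text
time_s: 30.38
ee_pos: [0.6472, 0.1542, 0.2784]
ee_rot: [0.643, 0.766, 0.015, -0.017]
contact_force: [-0.4, -0.4, -1.7]
grip_width: 0.191
grip_force: 112.7
```

move_arm --commands '[{"delta_pos":[0,0,-3],"dr":[0,0,0],"fingers":1},{"delta_pos":[0,0,-2],"dr":[0,0,0],"fingers":1},{"delta_pos":[0,0,0],"dr":[0,0,0],"fingers":1}]'

```text
time_s: 30.75
ee_pos: [0.6471, 0.1542, 0.2737]
ee_rot: [0.643, 0.766, 0.015, -0.017]
contact_force: [-0.9, -0.5, -1.3]
grip_width: 0.19
grip_force: 112.7
```

move_arm --commands '[{"delta_pos":[0,0,-2],"dr":[0,0,0],"fingers":1},{"delta_pos":[0,0,-2],"dr":[0,0,0],"fingers":1},{"delta_pos":[0,0,0],"dr":[0,0,0],"fingers":1}]'

```text
time_s: 31.12
ee_pos: [0.6471, 0.1542, 0.2694]
ee_rot: [0.643, 0.766, 0.015, -0.017]
contact_force: [-0.6, -0.0, -1.3]
grip_width: 0.193
grip_force: 112.7
```

move_arm --commands '[{"delta_pos":[0,0,-1],"dr":[0,0,0],"fingers":1},{"delta_pos":[0,0,-1],"dr":[0,0,0],"fingers":1},{"delta_pos":[0,0,0],"dr":[0,0,0],"fingers":1}]'

```text
time_s: 31.5
ee_pos: [0.6471, 0.1542, 0.2676]
ee_rot: [0.643, 0.766, 0.015, -0.017]
contact_force: [0.1, 0.7, -1.5]
grip_width: 0.191
grip_force: 112.7
```

move_arm --commands '[{"delta_pos":[0,0,-1],"dr":[0,0,0],"fingers":1},{"delta_pos":[0,0,-1],"dr":[0,0,0],"fingers":1},{"delta_pos":[0,0,0],"dr":[0,0,0],"fingers":1}]'

```text
time_s: 31.88
ee_pos: [0.6471, 0.1542, 0.2655]
ee_rot: [0.643, 0.766, 0.015, -0.017]
contact_force: [0.4, -0.1, -1.7]
grip_width: 0.189
grip_force: 112.7
```

move_arm --commands '[{"delta_pos":[0,0,-1],"dr":[0,0,0],"fingers":1},{"delta_pos":[0,0,0],"dr":[0,0,0],"fingers":1}]'

```text
time_s: 32.12
ee_pos: [0.6471, 0.1542, 0.2646]
ee_rot: [0.643, 0.766, 0.015, -0.017]
contact_force: [-0.0, 0.1, -2.4]
grip_width: 0.19
grip_force: 112.7
```

move_arm --commands '[{"delta_pos":[0,0,-1],"dr":[0,0,0],"fingers":1},{"delta_pos":[0,0,0],"dr":[0,0,0],"fingers":1}]'

```text
time_s: 32.38
ee_pos: [0.6471, 0.1542, 0.2636]
ee_rot: [0.643, 0.766, 0.015, -0.017]
contact_force: [-0.2, -0.7, -1.8]
grip_width: 0.193
grip_force: 112.7
```

move_arm --commands '[{"delta_pos":[0,0,-1],"dr":[0,0,0],"fingers":1},{"delta_pos":[0,0,0],"dr":[0,0,0],"fingers":1}]'

```text
time_s: 32.62
ee_pos: [0.6471, 0.1541, 0.2626]
ee_rot: [0.643, 0.766, 0.015, -0.017]
contact_force: [0.7, 0.4, -2.0]
grip_width: 0.194
grip_force: 112.7
```

move_arm --commands '[{"delta_pos":[0,0,-1],"dr":[0,0,0],"fingers":1},{"delta_pos":[0,0,0],"dr":[0,0,0],"fingers":1}]'

```text
time_s: 32.88
ee_pos: [0.6473, 0.1541, 0.262]
ee_rot: [0.643, 0.766, 0.015, -0.017]
contact_force: [-1.0, -0.7, 2.5]
grip_width: 0.189
grip_force: 113.4
```

move_arm --commands '[{"delta_pos":[0,0,-1],"dr":[0,0,0],"fingers":1},{"delta_pos":[0,0,0],"dr":[0,0,0],"fingers":1}]'

```text
time_s: 33.12
ee_pos: [0.6474, 0.1539, 0.2617]
ee_rot: [0.643, 0.766, 0.015, -0.017]
contact_force: [-2.5, -4.4, 8.2]
grip_width: 0.193
grip_force: 114.3
```

Contact came about 4 mm lower than predicted, suggesting the bowl end is roughly 2° high. Trim the tilt, then press gently again.

move_arm --commands '[{"delta_pos":[-0.5,3.5,2.5],"dr":[-1.5,-0.3,0],"fingers":1},{"delta_pos":[0,0,0],"dr":[0,0,0],"fingers":1},{"delta_pos":[0,0,0],"dr":[0,0,0],"fingers":1}]'

```text
time_s: 33.5
ee_pos: [0.6467, 0.1579, 0.2637]
ee_rot: [0.643, 0.766, 0.007, -0.006]
contact_force: [0.0, 0.8, 5.7]
grip_width: 0.188
grip_force: 113.4
```

move_arm --commands '[{"delta_pos":[0,0,-1],"dr":[0,0,0],"fingers":1},{"delta_pos":[0,0,0],"dr":[0,0,0],"fingers":1}]'

```text
time_s: 33.75
ee_pos: [0.6468, 0.1577, 0.2634]
ee_rot: [0.643, 0.766, 0.007, -0.006]
contact_force: [-1.6, -1.7, 10.1]
grip_width: 0.196
grip_force: 114.6
```

move_arm --commands '[{"delta_pos":[0,0,1],"dr":[0,0,0],"fingers":1},{"delta_pos":[0,0,0],"dr":[0,0,0],"fingers":0.4},{"delta_pos":[0,0,0],"dr":[0,0,0],"fingers":0.2},{"delta_pos":[0,0,0],"dr":[0,0,0],"fingers":0.2},{"delta_pos":[0,0,15],"dr":[0,0,0],"fingers":0.2},{"delta_pos":[0,0,40],"dr":[0,0,0],"fingers":0.2},{"delta_pos":[0,0,50],"dr":[0,0,0],"fingers":-1},{"delta_pos":[-10,-10,50],"dr":[0,0,0],"fingers":-1},{"delta_pos":[-10,-20,40],"dr":[0,0,0],"fingers":-1},{"delta_pos":[0,-20,0],"dr":[0,0,0],"fingers":-1},{"delta_pos":[0,0,0],"dr":[0,0,0],"fingers":-1}]'

```text
time_s: 35.12
ee_pos: [0.6266, 0.1065, 0.4582]
ee_rot: [0.644, 0.765, 0.007, -0.007]
contact_force: [-0.2, 0.3, -0.0]
grip_width: 0.999
grip_force: 0.0
```

```bash
cat > chk.py <<'E'
from h import *
o=ctrl.get_obs();w=ctrl.snapshot('wrist');t=ctrl.snapshot('top');c=cam('wrist',o);print(o['time_s'],o['ee_pos'].round(3))
m=lambda p:p[:,1]<430
for n,r,zs in(('small',.0425,(.084,.090,.096)),('mid',.0535,(.081,)),('large',.0645,(.072,))):
    for z in zs:print(n,z,np.round(fitrim(w,c,(.63,.265),r,z,mask=m)[:2],3).tolist())
hsv=cv2.cvtColor(w,cv2.COLOR_BGR2HSV);cv2.imwrite('pics/fin.png',w);cv2.imwrite('pics/fint.png',t)
# handle directions: sample hue/sat along circle at grip height around the nest axis
a=np.radians(np.arange(150,300,2))
for gx,z in((.126,.100),(.115,.109),(.104,.118)):
    x=proj(c,np.c_[.629+gx*np.cos(a),.265+gx*np.sin(a),0*a+z]);x=x.round().astype(int)
    ok=[(int(round(np.degrees(q))),hsv[v,u].tolist()) for q,(u,v) in zip(a,x) if 0<=u<640 and 0<=v<430 and hsv[v,u,1]>150 and hsv[v,u,0]<16]
    print(gx,[k[0] for k in ok])
E
python3 chk.py
```

```text
35.125 [0.627 0.106 0.458]
small 0.084 [[14.306, 0.63, 0.267], [13.924, 0.63, 0.268]]
small 0.09 [[14.028, 0.629, 0.266], [13.763, 0.63, 0.266]]
small 0.096 [[13.862, 0.628, 0.265], [13.67, 0.629, 0.265]]
mid 0.081 [[13.338, 0.629, 0.265], [13.14, 0.628, 0.265]]
large 0.072 [[11.377, 0.632, 0.266], [11.329, 0.631, 0.266]]
0.126 [224, 232, 278, 280, 282]
0.115 [232, 276, 278, 280]
0.104 [228, 234, 276, 278]
```

All three rims are concentric at about (0.630, 0.266), with handles near 178°, 229° and 279°, and the arm is clear. Handing in.

```bash
python3 -c "
from h import *
print(ctrl.close_job())"
```

```text
the job is handed in; nothing more can be done
None
```

The job is handed in: the largest dipper is against the back and left boards with the middle and smallest nested in it. Handles are about 50° apart (178°, 229°, 279°), and I had no picture views left for a final look, so the nest was checked from contact forces and rim fits.

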